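Dock a wobbling casting tree in the clipping fork

TASK

Lift the carrier by its yellow bar clear of the bench, away from the dock, and by moving and tilting the carrier alone, never touching the tree, bring the flopped casting tree upright and keep it balanced upright in the air for a good five seconds. Then carry it upright and off the bench into the dock from the fork's open flared side, so that the copper button stands between the orange prongs, set the carrier down gently and flat on the green print, and let go. Leave the other things alone.

Things in the scene. Friction and masses are not known exactly. Their poses are not given: they have to be found in the camera images.
- carrier: Loose carrier, 0.45 kg (up to 20 % off) without the tree. Origin under its blue foot plate, below the tree's pivot; z up. From the side it is a C open to its own +x: plate 135 x 100 x 12 mm high (x -85 to +50 mm), aluminium post at x = -78 mm (14 x 36 mm), yellow bar on top along x (x -85 to +45 mm). Starts standing on the bench.
- carrier_grip (a point): Where to grip the yellow bar: above the centre of mass, 235 mm above the carrier's origin, at its x = -16 mm, y = 0; axes as the carrier's. The bar is 24 mm wide (y) and 30 mm high, underside 220 mm above the carrier's origin. Grip from above, fingers closing along the carrier's y.
- tree: Cast-metal tree, 0.32 kg (up to 8 % off): brass stem 12 mm thick with rings, copper button on top, 145 mm tall. Origin at its pivot, z up the stem. It turns only about x, which is the carrier's x; a positive turn takes the button towards the carrier's -y. Centre of mass 106 mm above the pivot, moment of inertia about the pivot 0.0041 kg m2. Jerking the pivot sideways throws it the other way.
- pivot (a point): The tree's pivot in a soft rubber foot, fixed in the carrier 30 mm above its origin. The foot is a spring of 0.25 N m/rad towards the carrier's own upright and damping 0.04 N m s/rad, no friction: too weak to hold the tree up, which flops (time constant about 0.5 s) to a stop 0.22 rad either side. It starts on the stop at the carrier's -y side. Tilt the carrier against the lean to raise it.
- button (a point): Centre of the copper button, 32 mm across and 40 mm high: 128 mm above the pivot along the stem, 158 mm above the carrier's origin when upright. The button spans 105 to 145 mm above the pivot.
- dock: Fixed clipping dock. Origin on the bench where the carrier's origin must come to stand; the docked carrier has the dock's heading; x points from the fork's mouth in to its column. Plywood board 8 mm thick, x -105 to +155 mm, 150 mm wide, with a thin green print where the foot plate goes. Column 28 mm across at x = +115 mm, 173 mm high.
- fork (a point): Middle of the dock's fork, 166 mm above the bench over the dock's origin; the docked button surrounds it. Two orange prongs, 10 mm thick, along the dock's x at y = +30 and -30 mm (50 mm free), from x = +105 to -22 mm, then flaring to y = +58 and -58 mm at x = -58 mm, the mouth. Once in, they keep the tree up.
- ring_b: Bystander: loose brass ring, 26 mm across, 7 mm high, on a grey pad 3 mm thick in the middle of the bench.
- ring_c: Bystander: loose steel ring, 26 mm across, 7 mm high, on the same pad.
- jar: Bystander: amber jar with a white lid, 64 mm across, 85 mm high, beyond the grey pad.
Not all that is in view belongs to the job. Leave any pink or red look-alike of the carrier alone.

How it is judged:
By the outcome, as a careful person would: the job done as asked, in the order asked, and still so for the second after the job is handed in, with the robot touching nothing.
It also fails if it takes over 67 s, if anything falls off the work surface, if the arm or the gripper's body presses on something with over 40 N, if the wrist force passes 120 N, or if a joint passes its speed limit or range.

ROBOT

A 6-joint arm with a two-finger parallel gripper is mounted at the origin on the work surface. World frame = base frame: x ahead of the robot, y to its left, z up, the work surface at z = 0. Lengths are in m, angles in rad, forces in N, time in s.
With the tool pointing down it reaches from about 0.35 to 0.775 m from the base axis. Payload 5.5 kg.
Tool frame: the origin (TCP) lies midway between the tips of the shut fingers; the grasp point (between the pads) lies 19 mm behind it; z points along the fingers, y is the line along which they close (so a half turn about z gives the same grasp; the last joint's range is limited). The gripper opens to 85 mm and grips with 20 to 120 N. Pads are 22 mm wide; open, the fingers measure 114 mm over their backs; the gripper's body (76 mm by 85 mm) begins 54 mm behind the grasp point. The pads swing forward as they close: fully open they stand 13 mm farther back than shut.
Start: joints at [-1.352, 0.313, 0.046, 1.304, 0, 1.431], TCP at [0.202, -0.538, 0.231] pointing down, gripper open.
Joint ranges: [-2.76, 2.76], [-0.86, 1.69], [-1.03, 1.26], [-2.2, 2.34], [-1.47, 1.5], [-3.14, 3.14]. Speed limits (rad/s): [2.57, 2.57, 3.14, 3.14, 3.14, 3.14].

INTERFACE

Orientations are given as a unit quaternion [w, x, y, z].
In Python, from workcell import get_state, read_camera, camera_info, hand_in, recognise gives the robot as it stands.
- The arm moves only by the tool arm_command, never from a script. Its argument "moves" is one flat list of numbers, 7 for each row, row after row: the opening, from -1 (shut) to 1 (fully open), then the shift along the tool's x, y, z in mm, then the turn, a rotation vector about the tool's x, y, z in rad. A call has 1 to 8 rows; each row shifts and turns the commanded pose from where the row before left it, along the tool's axes as they then stand; what a row does not reach is not made up. A row lasts 1/8 s, in which the tool goes at most 62.5 mm and 10.7 degrees, less where a joint would pass 70% of its speed; a pose out of reach is approached as far as the arm can. A call with a gripper value outside its range is refused whole. The fingers move at their own pace and stop on an object; "newtons" is the grip in N (left out, the last holds). Time passes only in rows, so rows that do not move let the fingers close. It gives the time, the measured TCP pose, the force, the opening and the grip force at its end, in the units of the state.
- get_state(): the state, without advancing time (a new reading comes with each control period).
- read_camera(name): name is "scene" or "top" or "wrist"; returns (picture, depth): 480x640x3 uint8, blue, green, red; 480x640 float32, m along the optical axis (not along the pixel's ray), 0 where there is no reading.
- camera_info(name): a dict with "fovy" (degrees; the focal length in pixels is half the picture's height over the tangent of half this angle, whatever the lens; pixels are square), "cx", "cy" (the principal point, pixels), "eye" and "orientation" of the camera in the world; the wrist camera has in their place "tool_from_camera" (4x4, takes a point from camera to tool coordinates, whose origin is the TCP and whose axes are the flange's). Camera axes: x right, y down, z forward; pixel columns grow to the right and rows downward; lengths in m; the calibration is good to about 2 mm. The wrist camera is an equidistant fisheye: a pixel r from the principal point sees the ray r / f radians off the axis. A picture is of the moment at which its call begins: read the wrist's pose just before it. camera_info takes no time and is no camera call.
- hand_in(): hands the job in; it is judged then, once.
Trained networks look in the newest picture that a camera, given by its name, has taken for a name from the list of things; names that differ only in an ending like _2 or _b are one class to them, and where a whole thing is asked for, a point or a joint stands for the part that bears it (a point fixed in the world has none). Each returns a list of dicts, best first, with "confidence" (0 to 1); they miss things now and then, are a little off and sometimes report something else, mostly with a low value. They report only what shows in the picture. A call takes as long as a camera call. They do not tell look-alikes from the thing itself.
- recognise(camera, label): "point" ([column, row] in pixels, amid what is visible of it).
The state is a dict: "clock": time; "joint_pos": joint angles; "qvel": joint speeds; "tau": joint torques, N m; "tcp_pos": TCP position; "orientation": TCP orientation; "wrist_force": force on the tool from outside, world axes, zero at the start; "ft_torque": the same for the moment, N m; "finger_gap": finger opening in m; "grip_force": force on a finger pad.
Only numpy, scipy, OpenCV 4.12 (cv2) and the standard library are available. Lean on these libraries where they do the work, as an engineer would, in place of code of your own. Each camera call takes 0.05 s, during which the arm holds its last target. There are 200 camera calls.

## Working session

There is one attempt and no reset: what is moved stays moved. The work goes in short steps, Python scripts to look and compute and a tool call to move; the robot and the scene stay as the last step left them, time stands still between calls to the robot, and variables do not carry over. Pictures are saved under pics/ and viewed, at most 10 in all, crops included, and the job is handed in when it is done.

Besides the shell and the picture viewer there is one more tool, called after "Emit:" in YAML: its name, and indented under it one key for each argument. arm_command: Moves the arm, as the interface text tells. Its arguments: {"type":"object","properties":{"moves":{"type":"array"},"newtons":{"type":"number"}},"required":["moves"]}

```bash
mkdir -p pics; ls
cat > h.py <<'E'
import numpy as np, cv2
from scipy.spatial.transform import Rotation as R
from workcell import get_state, read_camera, camera_info, hand_in, recognise
def q2R(q): return R.from_quat([q[1],q[2],q[3],q[0]])
def unproj(name,u,v,d,info=None):
    i=info or camera_info(name); f=240/np.tan(np.radians(i["fovy"])/2)
    p=np.stack([(u-i["cx"])/f*d,(v-i["cy"])/f*d,d],-1)
    return q2R(i["orientation"]).apply(p.reshape(-1,3))+np.array(i["eye"])
E
python3 - <<'E'
from h import *
for n in ("scene","top"):
    im,d=read_camera(n); cv2.imwrite(f"pics/{n}0.png",im); np.save(f"{n}0.npy",d)
    i=camera_info(n); print(n,i)
    for l in ("carrier","tree","dock","fork","button","jar","ring_b"):
        print(l,[(np.round(x["point"]),round(x["confidence"],2)) for x in recognise(n,l)])
print(camera_info("wrist")); print(get_state())
E
```

```text
pics
scene {'fovy': 55.99965204615346, 'cx': 321.25031768435383, 'cy': 235.19034266065879, 'eye': array([0.93181415, 0.57754881, 0.71869352]), 'orientation': array([-0.1208445 ,  0.26904113,  0.86796217, -0.39956869])}
carrier [(array([416., 395.]), 0.87), (array([378., 277.]), 0.71), (array([516., 302.]), 0.55)]
tree [(array([368., 274.]), 0.88), (array([508., 302.]), 0.68), (array([405., 377.]), 0.65)]
dock [(array([259., 237.]), 0.61)]
fork [(array([257., 241.]), 0.83)]
button [(array([503., 299.]), 0.98), (array([368., 277.]), 0.87), (array([402., 375.]), 0.6)]
jar [(array([224., 308.]), 0.97)]
ring_b [(array([258., 301.]), 0.56), (array([280., 306.]), 0.52)]
top {'fovy': 43.26205593860672, 'cx': 318.768794517558, 'cy': 240.28954242034806, 'eye': array([0.39289051, 0.06206864, 1.20639486]), 'orientation': array([-0.06724555,  0.71324888, -0.69396753,  0.07185497])}
carrier [(array([162., 241.]), 0.69), (array([165., 374.]), 0.67), (array([255., 291.]), 0.65), (array([265., 278.]), 0.35)]
tree [(array([164., 360.]), 0.79), (array([264., 275.]), 0.61), (array([166., 226.]), 0.59), 
[... 725 characters left out ...]
nt_pos': array([-1.35160105e+00,  3.13187461e-01,  4.61037676e-02,  1.30361527e+00,
       -1.91284879e-05,  1.43120489e+00]), 'qvel': array([6.85905943e-04, 1.13981371e-03, 9.10261347e-05, 7.32609432e-04,
       3.18618865e-04, 8.25340929e-04]), 'tau': array([ 2.41741891e-04, -4.80388856e+01,  2.98794401e+01, -1.65342603e-04,
       -5.68400810e-05, -6.97197265e-06]), 'tcp_pos': array([ 0.2019025 , -0.53842437,  0.23133187]), 'orientation': array([ 4.90232469e-05,  9.83952117e-01,  1.78432699e-01, -7.61957440e-06]), 'wrist_force': array([-0.50779769, -0.28952312,  0.93381842]), 'ft_torque': array([-0.05884034, -0.00713   , -0.0105827 ]), 'grip_force': 0.0, 'finger_gap': 0.08515081643989342}
```

View pics/scene0.png

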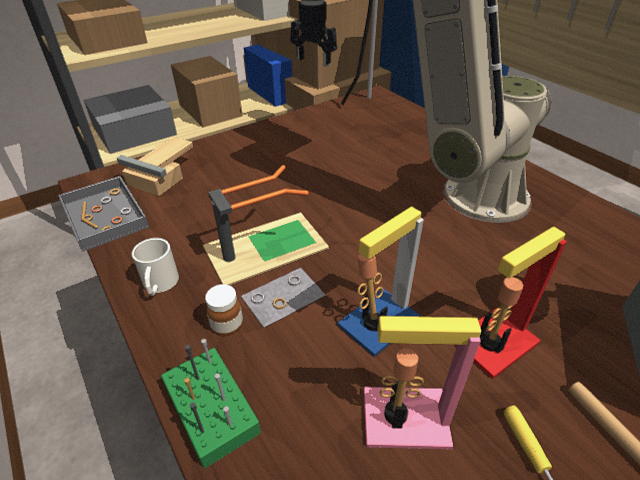

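View pics/top0.png

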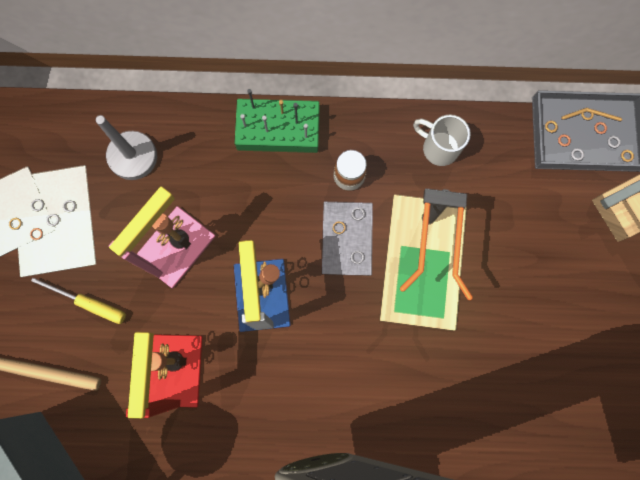

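The pictures show three lookalike carriers: blue plate (scene 378,320; top 262,290), pink (scene 408,415; top 165,240) and red (scene 505,345; top 165,370). The text gives the carrier a blue foot plate, so it is the blue one. The dock's mouth faces the robot (top, about 435,290) and its column is at 445,198. Next I measure the poses and confirm with a crop.

```bash
cat > m.py <<'E'
from h import *
vv,uu=np.mgrid[:480,:640]
def cloud(n,im,d):
    hsv=cv2.cvtColor(im,cv2.COLOR_BGR2HSV)
    P=unproj(n,uu.ravel(),vv.ravel(),d.ravel()).reshape(480,640,3)
    return hsv,P
def rect(p):
    (c,s,a)=cv2.minAreaRect((p[:,:2]*1000).astype(np.float32)); return np.round(c,1),np.round(s,1),round(a,2)
E
python3 - <<'E'
from m import *
out={}
for n in ("scene","top"):
    im=cv2.imread(f"pics/{n}0.png"); d=np.load(f"{n}0.npy"); hsv,P=cloud(n,im,d)
    H,S,V=[hsv[...,k].astype(int) for k in range(3)]; ok=d>0
    x,y,z=P[...,0],P[...,1],P[...,2]
    def rep(name,m):
        m=(m&ok).astype(np.uint8); k,l,st,c=cv2.connectedComponentsWithStats(m)
        for j in range(1,k):
            if st[j,4]>60:
                p=P[l==j]; zs=np.percentile(p[:,2],[5,50,95])*1000
                q=p[abs(p[:,2]-np.median(p[:,2]))<.004]
                print(n,name,st[j,4],"px",np.round(c[j]),"mean",np.round(p.mean(0)*1000,1),"z",np.round(zs,1),"flat rect",rect(q) if len(q)>10 else "")
    rep("yellow",(H>22)&(H<35)&(S>150)&(z>.15))
    rep("blue",(H>100)&(H<120)&(S>120)&(z<.03)&(x>.2))
    rep("green",(H>55)&(H<85)&(S>120)&(z<.02))
    rep("board",(z>.004)&(z<.013)&(S<140)&(V>90)&(y<-.05)&(y>-.4)&(x>.2)&(x<.7))
    rep("prong",(H>5)&(H<16)&(S>170)&(z>.14)&(z<.2)&(y<-.08))
    rep("column",(z>.165)&(z<.185)&(S<100)&(y<-.05)&(y>-.4)&(x>.3)&(x<.7))
    rep("lookalikepost",(z>.03)&(z<.1)&(x>.2)&(x<.7)&(y>.1)&(y<.4))
im=cv2.imread("pics/scene0.png")[190:370,310:460]; cv2.imwrite("pics/crop.png",cv2.resize(im,None,fx=3.3,fy=3.3,interpolation=3))
E
```

```text
scene yellow 555 px [387. 239.] mean [534.3 180.5 236.2] z [224.6 236.2 247.1] flat rect (array([524.7, 181.2]), array([ 21. , 116.1]), 87.6)
scene yellow 536 px [525. 260.] mean [392.7 339.5 236.3] z [225.  236.4 247.6] flat rect (array([371.5, 342.3]), array([ 22.7, 123.5]), 79.56)
scene yellow 1028 px [424. 336.] mean [620.9 354.8 236.4] z [224.6 236.9 247.3] flat rect (array([620.3, 355.4]), array([ 20. , 123.1]), 44.86)
scene blue 483 px [392. 306.] mean [476.6 159.1  10.7] z [ 8.4 10.7 12.8] flat rect (array([480.8, 163.8]), array([57.8, 93.4]), 8.08)
scene blue 983 px [361. 332.] mean [567.5 172.9  10.2] z [ 5.9 10.5 12.8] flat rect (array([556.9, 174.3]), array([ 61.6, 101. ]), 7.41)
scene green 1440 px [281. 240.] mean [ 555.7 -150.1    7.2] z [4.9 7.2 9.3] flat rect (array([ 554.7, -151.4]), array([100.4, 134.5]), 86.0)
scene green 281 px [231. 448.] mean [872.  235.3  12.7] z [ 6.  12.8 19. ] flat rect (array([871.3, 235.2]), array([ 4. , 96.6]), 89.21)
scene board 2316 px [269. 249.] mean [ 593.6 -139.5    6.7] z [4.7 6.6 8.8] flat rect (array([ 583., -152.]), array([154.
[... 2931 characters left out ...]
1.4] z [167.6 171.5 174.7] flat rect (array([ 683.6, -163.2]), array([75.5, 29.1]), 85.65)
top lookalikepost 189 px [175. 239.] mean [615.  332.6  66.8] z [35.4 70.7 91.8] flat rect (array([614.6, 334.8]), array([17.5, 39.8]), 5.85)
top lookalikepost 106 px [153. 269.] mean [555.6 371.3  65. ] z [32.5 65.6 96.9] flat rect 
top lookalikepost 65 px [262. 288.] mean [524.9 162.2  70.9] z [42.2 72.3 88. ] flat rect (array([524.2, 160.9]), array([28.1,  6.3]), 18.73)
top lookalikepost 61 px [265. 326.] mean [454.9 154.1  66.8] z [33.6 66.3 95.6] flat rect 
top lookalikepost 120 px [169. 403.] mean [311.  321.3  66.8] z [34.2 67.7 98. ] flat rect (array([313.1, 326.1]), array([31.2, 12. ]), 64.57)
```

View pics/crop.png

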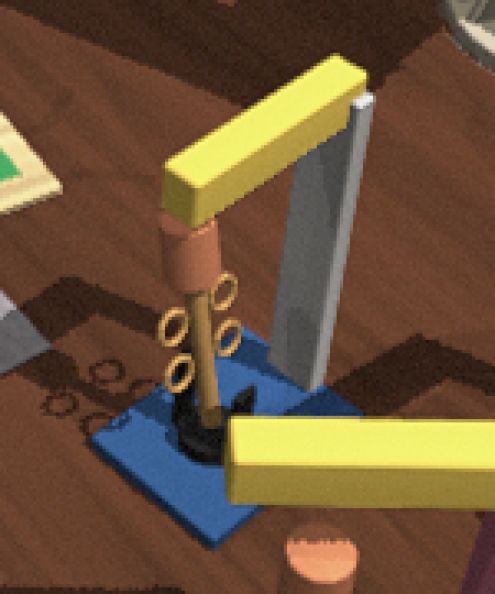

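The crop shows the blue-plated carrier: grey post, yellow bar, tree leaning to the far side, so this is the one meant. Next come precise poses of the carrier and dock from both views.

Run:
```python
from m import *
from scipy.optimize import least_squares
A={k:[] for k in("bar","plate","green","col","board","post")}
for n in ("scene","top"):
    im=cv2.imread(f"pics/{n}0.png"); d=np.load(f"{n}0.npy"); hsv,P=cloud(n,im,d)
    H,S,V=[hsv[...,k].astype(int) for k in range(3)]; x,y,z=P[...,0],P[...,1],P[...,2]; ok=d>0
    reg=(x>.4)&(x<.65)&(y>.08)&(y<.26)&ok
    M={"bar":reg&(z>.215)&(z<.262)&(S>90)&(H>18)&(H<38),
     "plate":reg&(abs(z-.011)<.007)&(H>100)&(H<120)&(S>120),
     "green":(H>55)&(H<85)&(S>120)&(z<.02)&(y<-.05)&(y>-.3)&ok,
     "col":(z>.168)&(z<.178)&(S<100)&(y<-.05)&(y>-.4)&(x>.6)&(x<.75)&ok,
     "board":(z>-.002)&(z<.016)&(S<140)&(V>90)&(y<-.05)&(y>-.3)&(x>.4)&(x<.72)&ok}
    for k,m in M.items():
        p=P[m]; A[k].append(p); print(n,k,len(p))
        if len(p)<50: continue
        # best heading: minimise trimmed extents
        best=min((np.ptp(np.percentile(r[:,0],[1,99]))*np.ptp(np.percentile(r[:,1],[1,99])),a,r) for a in np.arange(-20,20.1,.25) for r in [p[:,:2]@np.array([[np.cos(np.radians(a)),-np.sin(np.radians(a))],[np.sin(np.radians(a)),np.cos(np.radians(a))]])])
        _,a,r=best; e=np.percentile(r,[.7,99.3],axis=0)*1000; c=e.mean(0); s,co=np.sin(np.radians(a)),np.cos(np.radians(a))
        print("  heading",a,"ext",np.round(e[1]-e[0],1),"centre",np.round([c[0]*co-c[1]*s,c[0]*s+c[1]*co],1),"z",np.round(np.percentile(p[:,2],[2,50,98])*1000,1))
```

```text
scene bar 1366
  heading 8.0 ext [127.5  24. ] centre [518.2 169.6] z [223.3 247.2 250.1]
scene plate 1447
  heading 9.25 ext [133.3  97.9] centre [520.6 168.8] z [ 6.  10.6 13.4]
scene green 1440
  heading -7.5 ext [130.   95.7] centre [ 554.2 -151.6] z [ 4.4  7.2 10. ]
scene col 284
  heading -5.75 ext [25.5 75.5] centre [ 683.6 -162.4] z [168.7 171.5 173.4]
scene board 3798
  heading 5.25 ext [314.4 233.8] centre [ 565.2 -169.9] z [-1.7  6.1  9.3]
top bar 1264
  heading 7.75 ext [127.1  23.5] centre [515.7 168. ] z [233.1 248.4 251.9]
top plate 1358
  heading 8.5 ext [131.2  96.7] centre [519.4 168.1] z [ 5.8 10.7 15.6]
top green 2511
  heading -5.75 ext [127.7  93.2] centre [ 554.7 -150.7] z [ 2.3  7.1 11.7]
top col 578
  heading -6.0 ext [26.3 73.9] centre [ 683.  -163.1] z [168.6 171.7 175.6]
top board 13312
  heading -1.25 ext [311.5 246.1] centre [ 558.3 -174.8] z [-1.8  4.4 11. ]
```

```bash
cat >> h.py <<'E'
def pose(x,y,z,head,phi=0.):
    # tool pose mm: tool x = -carrier x, z down; head carrier heading (deg), phi carrier tilt about its x (rad)
    C=R.from_euler('z',head,degrees=True)*R.from_rotvec([phi,0,0])
    return np.array([x,y,z],float),C*R.from_matrix(np.diag([-1,1,-1.]))
def rows(p,Q,targets,grip):
    for tp,tQ in targets:
        s=Q.inv().apply(tp-p); w=(Q.inv()*tQ).as_rotvec()
        print(", ".join([str(grip)]+[f"{v:.1f}" for v in s]+[f"{v:.3f}" for v in w])+f"   |{np.linalg.norm(s):.0f} {np.degrees(np.linalg.norm(w)):.1f}")
        p,Q=tp,tQ
E
python3 - <<'E'
from h import *
s=get_state(); p=np.array(s["tcp_pos"])*1000; Q=q2R(s["orientation"])
T=[]
p1=p+[0,0,200]
for i in range(4): T.append((p+(p1-p)*(i+1)/4,Q))
N=16; g=np.array([521,169,431.])
for i in range(N):
    f=(i+1)/N; T.append((p1+(g-p1)*f, R.from_euler('z',(188.1-20.56)*f,degrees=True)*Q))
T[-1]=(T[-1][0],pose(0,0,0,8.1)[1])
rows(p,Q,T,1)
E
```

```text
1, -0.0, 0.0, -50.0, 0.000, 0.000, 0.000   |50 0.0
1, -0.0, 0.0, -50.0, 0.000, 0.000, 0.000   |50 0.0
1, -0.0, 0.0, -50.0, 0.000, 0.000, 0.000   |50 0.0
1, -0.0, 0.0, -50.0, 0.000, 0.000, 0.000   |50 0.0
1, 34.2, -34.4, 0.0, -0.000, 0.000, -0.183   |49 10.5
1, 39.9, -27.6, 0.0, -0.000, 0.000, -0.183   |49 10.5
1, 44.2, -19.9, 0.0, -0.000, 0.000, -0.183   |49 10.5
1, 47.1, -11.5, 0.0, -0.000, 0.000, -0.183   |49 10.5
1, 48.4, -2.8, 0.0, -0.000, 0.000, -0.183   |49 10.5
1, 48.1, 6.1, 0.0, -0.000, 0.000, -0.183   |49 10.5
1, 46.2, 14.7, 0.0, -0.000, 0.000, -0.183   |49 10.5
1, 42.8, 22.9, 0.0, -0.000, 0.000, -0.183   |49 10.5
1, 37.9, 30.3, 0.0, -0.000, 0.000, -0.183   |49 10.5
1, 31.8, 36.6, 0.0, -0.000, 0.000, -0.183   |49 10.5
1, 24.6, 41.8, 0.0, -0.000, 0.000, -0.183   |49 10.5
1, 16.6, 45.6, 0.0, -0.000, 0.000, -0.183   |49 10.5
1, 8.0, 47.8, 0.0, -0.000, 0.000, -0.183   |49 10.5
1, -0.8, 48.5, 0.0, -0.000, 0.000, -0.183   |49 10.5
1, -9.6, 47.5, 0.0, -0.000, 0.000, -0.183   |49 10.5
1, -18.1, 45.0, 0.0, 0.000, 0.000, -0.183   |49 10.5
```

Emit:
arm_command:
  moves: [1, 0, 0, -50, 0, 0, 0, 1, 0, 0, -50, 0, 0, 0, 1, 0, 0, -50, 0, 0, 0, 1, 0, 0, -50, 0, 0, 0, 1, 34, -34, 0, 0, 0, -0.183, 1, 40, -28, 0, 0, 0, -0.183, 1, 44, -20, 0, 0, 0, -0.183, 1, 47, -11.5, 0, 0, 0, -0.183]

```text
clock: 1.8
tcp_pos: [0.2816, -0.3604, 0.4314]
orientation: [0.0, 0.853, 0.521, 0.0]
wrist_force: [0.5, -0.1, -0.1]
finger_gap: 0.085
grip_force: 0.0
```

Emit:
arm_command:
  moves: [1, 48, -3, 0, 0, 0, -0.183, 1, 48, 6, 0, 0, 0, -0.183, 1, 46, 15, 0, 0, 0, -0.183, 1, 43, 23, 0, 0, 0, -0.183, 1, 38, 30, 0, 0, 0, -0.183, 1, 32, 37, 0, 0, 0, -0.183, 1, 25, 42, 0, 0, 0, -0.183, 1, 17, 46, 0, 0, 0, -0.183]

```text
clock: 2.8
tcp_pos: [0.4402, -0.0051, 0.4315]
orientation: [0.0, 0.286, 0.958, -0.0]
wrist_force: [0.4, -0.3, 0.6]
finger_gap: 0.0854
grip_force: 0.0
```

Emit:
arm_command:
  moves: [1, 8, 48, 0, 0, 0, -0.183, 1, -1, 48, 0, 0, 0, -0.183, 1, -10, 47, 0, 0, 0, -0.183, 1, -18, 45, 0, 0, 0, -0.183, 1, 0, 0, 0, 0, 0, 0, 1, 0, 0, 0, 0, 0, 0]

```text
clock: 3.55
tcp_pos: [0.519, 0.1693, 0.4311]
orientation: [-0.0, -0.072, 0.997, -0.0]
wrist_force: [-0.3, 0.1, -0.2]
finger_gap: 0.0855
grip_force: 0.0
```

Emit:
arm_command:
  moves: [1, -2, 0, 55, 0, 0, 0, 1, 0, 0, 55, 0, 0, 0, 1, 0, 0, 50, 0, 0, 0, 1, 0, 0, 37, 0, 0, 0, 1, 0, 0, 20, 0, 0, 0, 1, 0, 0, 0, 0, 0, 0]

```text
clock: 4.3
tcp_pos: [0.5198, 0.1682, 0.2134]
orientation: [-0.001, -0.071, 0.997, -0.0]
wrist_force: [0.5, 0.1, 1.1]
finger_gap: 0.0854
grip_force: 0.0
```

Run:
```python
from m import *
from h import *
im,d=read_camera("scene"); cv2.imwrite("pics/s1.png",im[150:400,290:560].repeat(2,0).repeat(2,1))
```

```text
(no output)
```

View pics/s1.png

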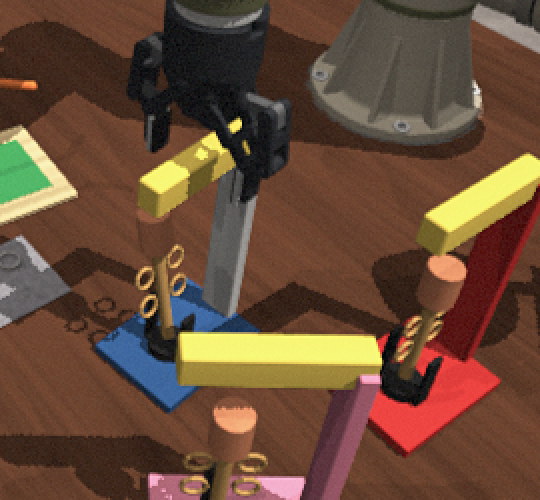

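The fingers straddle the blue carrier's bar (crop 195,170). I close and lift.

Emit:
arm_command:
  moves: [-1, 0, 0, 0, 0, 0, 0, -1, 0, 0, 0, 0, 0, 0, -1, 0, 0, 0, 0, 0, 0, -1, 0, 0, 0, 0, 0, 0, -1, 0, 0, 0, 0, 0, 0, -1, 0, 0, 0, 0, 0, 0]
  newtons: 90

```text
clock: 5.1
tcp_pos: [0.5218, 0.1694, 0.215]
orientation: [0.001, -0.072, 0.997, -0.0]
wrist_force: [0.4, -2.7, 5.5]
finger_gap: 0.0231
grip_force: 89.7
```

Emit:
arm_command:
  moves: [-1, 0, 0, -5, 0, 0, 0, -1, 0, 0, -15, 0, 0, 0, -1, 0, 0, -30, 0, 0, 0, -1, 0, 0, -40, 0, 0, 0, -1, 0, 0, -35, 0, 0, 0, -1, 0, 0, -20, 0, 0, 0, -1, 0, 0, -5, 0, 0, 0, -1, 0, 0, 0, 0, 0, 0]

```text
clock: 6.1
tcp_pos: [0.521, 0.1698, 0.3636]
orientation: [-0.001, -0.073, 0.997, -0.0]
wrist_force: [-0.6, -0.1, -8.1]
finger_gap: 0.023
grip_force: 88.9
```

```bash
cat > est.py <<'E'
from m import *
from scipy.optimize import least_squares
import time
HO=np.array([15.3,0,-214.5])  # carrier origin from TCP, carrier axes, mm
FL=R.from_matrix(np.diag([-1,1,-1.]))
def carrier():
    s=get_state(); C=q2R(s["orientation"])*FL
    p=np.array(s["tcp_pos"])*1000
    e=C.as_euler('ZYX')  # heading, pitch, phi
    return s,p,C,p+C.apply(HO),e
def measure(verbose=True,save=None):
    s,p,C,O,e=carrier()
    im,d=read_camera("scene")
    if save: cv2.imwrite(save,im)
    P=unproj("scene",uu.ravel(),vv.ravel(),d.ravel())*1000
    c=C.inv().apply(P-O)
    m=(d.ravel()>0)&(abs(c[:,0])<22)&(abs(c[:,1])<60)&(c[:,2]>125)&(c[:,2]<185)
    q=c[m]-[0,0,30]
    def res(v):
        a=np.array([0,-np.sin(v[0]),np.cos(v[0])]); r=q-[v[1],0,0]; t=r@a
        return np.where((t>106)&(t<142),np.linalg.norm(r-np.outer(t,a),axis=1)-16,0)
    th0=-np.median(q[:,1])/120
    f=least_squares(res,[th0,0],loss="soft_l1",f_scale=1.5)
    th=f.x[0]
    if verbose: print(f"t={s['clock']:.2f} n={len(q)} rel={th:.4f} dx={f.x[1]:.1f} rms={np.sqrt(np.mean(f.fun**2)):.2f} phi={e[2]:.4f} pitch={e[1]:.4f} abs={th+e[2]:.4f} O={np.round(O,1)} head={np.degrees(e[0]):.2f}")
    return s['clock'],th,e[2],O,np.degrees(e[0]),p,C
E
python3 - <<'E'
from est import *
measure(save="pics/s2.png"); measure()
s,p,C,O,e=carrier()
# check the plate against the kinematic carrier frame
im,d=read_camera("scene"); hsv,P=cloud("scene",im,d)
c=C.inv().apply(P.reshape(-1,3)*1000-O); H=hsv[...,0].ravel(); S=hsv[...,1].ravel()
m=(H>100)&(H<120)&(S>120)&(abs(c[:,2]-12)<6)&(abs(c[:,0])<110)&(abs(c[:,1])<80)&(d.ravel()>0)
q=c[m]; print("plate ext",np.percentile(q,[1,50,99],axis=0).round(1))
A=np.c_[q[:,:2],np.ones(len(q))]; print("plane slopes/h",np.linalg.lstsq(A,q[:,2],rcond=None)[0])
E
```

```text
t=6.10 n=581 rel=0.2245 dx=-1.2 rms=0.71 phi=0.0001 pitch=0.0013 abs=0.2246 O=[535.9 172.  149.1] head=8.33
t=6.15 n=579 rel=0.2248 dx=-1.2 rms=0.75 phi=-0.0000 pitch=0.0022 abs=0.2248 O=[535.5 171.9 148.5] head=8.33
plate ext [[-82.  -47.1   6.6]
 [  1.   16.4  10.2]
 [ 49.4  50.2  12.7]]
plane slopes/h [-2.86109458e-03 -4.55295554e-03  1.02087048e+01]
```

View pics/s2.png

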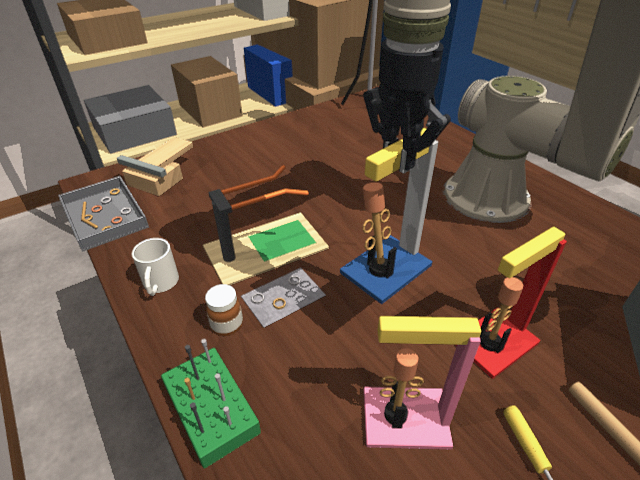

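```bash
cat > plan.py <<'E'
from est import *
import json, sys
I,K,Cc,ML=0.0041,0.25,0.04,0.32*0.106
def sim(th,om,phi,seq,dy,v0,full=False):
    """seq: phi at row ends, dy: pivot shift along carrier y per row (m), v0: lateral speed before"""
    n=25; h=.125/n; out=[]; v=v0
    for p1,d in zip(seq,dy):
        dphi=(p1-phi)/.125; v1=d/.125
        for i in range(n):
            a=(v1-v)/.06 if i*h<.06 else 0
            ph=phi+dphi*(i+.5)*h
            al=(ML*9.81*np.sin(th)-K*(th-ph)-Cc*(om-dphi)+ML*a)/I
            om+=al*h; th+=om*h
            r=th-ph
            if abs(r)>.222: th=ph+np.sign(r)*.222; om=dphi if om*r>dphi*r else om
        phi,v=p1,v1; out.append((th,om))
    return np.array(out)
def plan(th,om,phi,N,dy=None,v0=0,d=0.,wu=.3):
    dy=np.zeros(N) if dy is None else dy
    def cost(u):
        seq=np.clip(phi+np.cumsum(u),-.25,.25); o=sim(th,om,phi+d,seq+d,dy,v0)
        return np.r_[o[:,0],.05*seq,wu*np.sqrt(10)*u*.6, 2*(o[-1,0]+o[-1,1]/11.5),1*o[-1,1]/1.7*.5]
    u=least_squares(cost,np.full(N,-.01*np.sign(th)),bounds=(-.1,.1)).x
    return phi+np.cumsum(u)
def tcp(piv,head,phi):
    t,Q=pose(0,0,0,head,phi); return np.array(piv)-(Q*FL).apply(HO+[0,0,30]),Q
def issue(cmd,seq,dpiv,heads,n,grip=-1):
    piv=np.array(cmd["piv"]); q=tcp(piv,cmd["head"],cmd["phi"]); T=[]
    for k in range(n):
        piv=piv+dpiv[k]; T.append(tcp(piv,heads[k],seq[k]))
    rows(*q,T,grip)
    json.dump({"piv":list(piv),"head":float(heads[n-1]),"phi":float(seq[n-1])},open("cmd.json","w"))
def observe(k=2):
    m=[measure() for _ in range(k)]
    with open("log.txt","a") as f:
        for x in m: f.write(f"{x[0]} {x[1]} {x[2]}\n")
    return m
def balance(N=10,n=4,phi=None,om=None,d=0.,dpiv=None,dhead=None,v0=0.,k=2):
    """measure, plan N rows, print the first n"""
    m=observe(k); cmd=json.load(open("cmd.json"))
    phi=cmd["phi"]; ph=phi
    ths=[x[1]+ph for x in m]; mean=np.mean(ths)
    omm=1.757*(mean+3*(ph+d)); 
    if om is None:
        om=(ths[-1]-ths[0])/(m[-1][0]-m[0][0]) if k>1 else omm
        print(f"om meas {om:.3f} model {omm:.3f}"); om=.5*om+.5*omm
    th=ths[-1]*.5+.5*(mean+om*(m[-1][0]-m[0][0])/2); th+=om*.05
    dp=np.zeros((N,3)) if dpiv is None else np.vstack([dpiv,np.zeros((N,3))])[:N]
    hd=cmd["head"]+(np.zeros(N) if dhead is None else np.cumsum(np.r_[dhead,np.zeros(N)][:N]))
    h=np.radians(hd); dyc=(-np.sin(h)*dp[:,0]+np.cos(h)*dp[:,1])/1000
    seq=plan(th,om,phi,N,dyc,v0,d); seq=np.round(seq/.002)*.002
    o=sim(th,om,phi+d,seq+d,dyc,v0)
    print("phi",np.round(seq,3)); print("th ",np.round(o[:,0],3))
    print("pred at +n: th %.3f om %.3f"%tuple(o[n-1]))
    issue(cmd,seq,dp,hd,n)
E
python3 - <<'E'
from plan import *
s,p,C,O,e=carrier(); piv=O+C.apply([0,0,30])
json.dump({"piv":[536.0,172.0,179.0],"head":8.33,"phi":0.0},open("cmd.json","w"))
balance(N=12,n=6,om=0.,k=1)
E
```

```text
t=6.25 n=578 rel=0.2254 dx=-1.3 rms=0.81 phi=-0.0001 pitch=0.0027 abs=0.2253 O=[535.2 171.7 148.3] head=8.32
phi [-0.1   -0.094 -0.042 -0.012 -0.004 -0.    -0.    -0.    -0.    -0.
 -0.    -0.   ]
th  [ 0.122  0.039  0.001 -0.005 -0.003 -0.001 -0.    -0.    -0.    -0.
 -0.    -0.   ]
pred at +n: th -0.001 om 0.017
-1, 0.0, 18.4, 0.9, 0.100, -0.000, 0.000   |18 5.7
-1, -0.0, -1.1, 0.0, -0.006, -0.000, 0.000   |1 0.3
-1, -0.0, -9.6, 0.2, -0.052, 0.000, -0.000   |10 3.0
-1, 0.0, -5.5, 0.1, -0.030, 0.000, 0.000   |6 1.7
-1, -0.0, -1.5, 0.0, -0.008, -0.000, 0.000   |1 0.5
-1, -0.0, -0.7, 0.0, -0.004, 0.000, 0.000   |1 0.2
```

Emit:
arm_command:
  moves: [-1, 0, 18.4, 0.9, 0.1, 0, 0, -1, 0, -1.1, 0, -0.006, 0, 0, -1, 0, -9.6, 0.2, -0.052, 0, 0, -1, 0, -5.5, 0.1, -0.03, 0, 0]

```text
clock: 6.8
tcp_pos: [0.5208, 0.1711, 0.364]
orientation: [0.0, -0.072, 0.997, -0.005]
wrist_force: [-0.2, -1.4, -8.1]
finger_gap: 0.0232
grip_force: 89.6
```

Run:
```python
from plan import *
c=json.load(open("cmd.json")); c["phi"]=-.012; json.dump(c,open("cmd.json","w"))
balance(N=10,n=4)
```

```text
t=6.80 n=604 rel=-0.0624 dx=-1.2 rms=1.04 phi=-0.0110 pitch=0.0005 abs=-0.0734 O=[536.2 171.  149.5] head=8.29
t=6.85 n=600 rel=-0.0695 dx=-1.1 rms=1.28 phi=-0.0109 pitch=0.0004 abs=-0.0804 O=[536.5 170.  149.6] head=8.21
om meas -0.142 model -0.200
phi [0.084 0.054 0.02  0.006 0.002 0.    0.    0.    0.    0.   ]
th  [-0.062 -0.014  0.002  0.003  0.001  0.    -0.    -0.    -0.001 -0.001]
pred at +n: th 0.003 om -0.018
-1, -0.0, -17.7, 0.8, -0.096, 0.000, -0.000   |18 5.5
-1, -0.0, 5.5, 0.1, 0.030, -0.000, 0.000   |6 1.7
-1, -0.0, 6.3, 0.1, 0.034, -0.000, -0.000   |6 1.9
-1, 0.0, 2.6, 0.0, 0.014, 0.000, 0.000   |3 0.8
```

Emit:
arm_command:
  moves: [-1, 0, -12.2, 0.4, -0.066, 0, 0, -1, 0, 1.8, 0, 0.01, 0, 0, -1, 0, 4.4, 0, 0.024, 0, 0]

```text
clock: 7.28
tcp_pos: [0.5218, 0.1657, 0.3643]
orientation: [-0.001, -0.072, 0.997, 0.009]
wrist_force: [-0.1, -0.3, -8.6]
finger_gap: 0.0231
grip_force: 89.6
```

Run:
```python
from plan import *
c=json.load(open("cmd.json")); c["phi"]=.020; json.dump(c,open("cmd.json","w"))
print("model pred",sim(-.085,-.17,-.012,[.054,.044,.02],[0]*3,0).round(3)[:,0])
balance(N=10,n=4)
```

```text
model pred [-0.073 -0.044 -0.035]
t=7.28 n=603 rel=-0.0227 dx=-1.1 rms=0.82 phi=0.0179 pitch=0.0001 abs=-0.0048 O=[536.3 171.7 149.9] head=8.24
t=7.33 n=605 rel=-0.0148 dx=-1.1 rms=0.72 phi=0.0180 pitch=-0.0001 abs=0.0032 O=[536.1 173.2 150. ] head=8.35
om meas 0.158 model 0.108
phi [-0.01  -0.008 -0.004 -0.002 -0.    -0.    -0.    -0.    -0.    -0.   ]
th  [ 0.012  0.004  0.    -0.001 -0.001 -0.001 -0.001 -0.002 -0.002 -0.003]
pred at +n: th -0.001 om -0.006
-1, 0.0, 5.5, 0.1, 0.030, 0.000, -0.000   |6 1.7
-1, -0.0, -0.4, 0.0, -0.002, 0.000, 0.000   |0 0.1
-1, 0.0, -0.7, 0.0, -0.004, -0.000, 0.000   |1 0.2
-1, -0.0, -0.4, 0.0, -0.002, 0.000, -0.000   |0 0.1
```

Emit:
arm_command:
  moves: [-1, 0, 4.8, 0.1, 0.026, 0, 0, -1, 0, -0.4, 0, -0.002, 0, 0, -1, 0, -0.4, 0, -0.002, 0, 0]

```text
clock: 7.75
tcp_pos: [0.5211, 0.1703, 0.3643]
orientation: [0.0, -0.073, 0.997, -0.001]
wrist_force: [-0.6, 0.0, -7.5]
finger_gap: 0.0229
grip_force: 89.6
```

Run:
```python
from plan import *
c=json.load(open("cmd.json")); c["phi"]=-.002; json.dump(c,open("cmd.json","w"))
print("model pred",sim(.01,.13,.02,[-.006,-.004,-.002],[0]*3,0).round(3)[:,0])
balance(N=10,n=4)
```

```text
model pred [0.013 0.008 0.007]
t=7.75 n=610 rel=-0.0340 dx=-1.1 rms=0.85 phi=-0.0021 pitch=0.0001 abs=-0.0361 O=[536.2 172.1 149.8] head=8.37
t=7.80 n=608 rel=-0.0383 dx=-1.2 rms=0.70 phi=-0.0021 pitch=0.0000 abs=-0.0403 O=[536.3 171.8 149.8] head=8.34
om meas -0.084 model -0.078
phi [0.042 0.026 0.01  0.002 0.    0.    0.    0.    0.    0.   ]
th  [-0.03  -0.008 -0.001 -0.002 -0.004 -0.006 -0.007 -0.009 -0.011 -0.014]
pred at +n: th -0.002 om -0.021
-1, -0.0, -8.1, 0.2, -0.044, 0.000, -0.000   |8 2.5
-1, 0.0, 3.0, 0.0, 0.016, 0.000, 0.000   |3 0.9
-1, -0.0, 3.0, 0.0, 0.016, 0.000, -0.000   |3 0.9
-1, 0.0, 1.5, 0.0, 0.008, 0.000, 0.000   |1 0.5
```

```bash
cat > fit.py <<'E'
import numpy as np
from scipy.optimize import least_squares
# commanded phi knots (t, phi): rows end
kn=np.array([[6.3,0],[6.425,-.1],[6.55,-.094],[6.675,-.042],[6.8,-.012],[6.9,-.012],[7.025,.054],[7.15,.044],[7.275,.02],[7.375,.02],[7.5,-.006],[7.625,-.004],[7.75,-.002],[7.85,-.002]])
ob=np.array([[6.8,-.0744],[6.85,-.0815],[7.275,-.0027],[7.325,.0052],[7.75,-.036],[7.8,-.0403]])
def run(v,full=False):
    c,dm,d,tau,ia=v; h=.0025; t=6.85; th=v0[0]; om=v0[1]; o=[]
    T=np.arange(6.3,7.86,h); th,om=.2253,0.; r=[]
    for t in T:
        ph=np.interp(t-tau,kn[:,0],kn[:,1]); ph2=np.interp(t-tau+h,kn[:,0],kn[:,1]); dp=(ph2-ph)/h
        al=(.333*dm*np.sin(th)-.25*(th-ph-d)-c*(om-dp))/(.0041*ia)
        om+=al*h; th+=om*h
        if th-ph>.225: th=ph+.225; om=min(om,dp)
        r.append(th)
    return np.interp(ob[:,0],T,r)
v0=(0,0)
for name,lo,hi in [("c,d",[.01,.999,-.1,-.001,.99],[.08,1.001,.1,0.001,1.01]),("all",[.005,.9,-.1,-.1,.9],[.1,1.1,.1,.1,1.1]),("no c",[.0399,.92,-.1,-.1,.99],[.0401,1.08,.1,.1,1.01])]:
    x0=(np.array(lo)+hi)/2; x0[0]=.04
    f=least_squares(lambda v:(run(v)-ob[:,1])*100,x0,bounds=(lo,hi),x_scale=[.01,.1,.01,.01,.1],diff_step=1e-3)
    print(name,f.x.round(4),"cost",f.cost.round(3),run(f.x).round(3))
E
python3 fit.py
```

```text
c,d [ 3.25e-02  9.99e-01 -5.00e-04 -1.00e-03  9.90e-01] cost 8.402 [-0.052 -0.06  -0.018 -0.015 -0.032 -0.036]
all [ 0.0332  0.9    -0.0043 -0.1     0.9   ] cost 0.268 [-0.074 -0.078 -0.003 -0.001 -0.035 -0.039]
no c [ 0.0399  0.92   -0.0094 -0.06    1.0099] cost 5.635 [-0.051 -0.058  0.002  0.004 -0.039 -0.045]
```

```bash
sed -i 's/^I,K,Cc,ML=.*/I,K,Cc,ML=0.0041,0.25,0.034,0.32*0.106*.93\nRT=.04/; s|dphi=(p1-phi)/.125; v1=d/.125|rate=(p1-phi)/RT; v1=d/.125|; s|ph=phi+dphi\*(i+.5)\*h|dphi=rate if i*h<RT-1e-6 else 0.; ph=phi+rate*min((i+.5)*h,RT)|; s|omm=1.757\*(mean+3\*(ph+d))|omm=1.75*(mean+4*(ph+d))|' plan.py
python3 - <<'E'
from plan import *
# replay to check the model
o=sim(.2253,0,0,[-.1,-.094,-.042,-.012],[0]*4,0); print(o[-1])
o=sim(-.086,-.15,-.012,[.054,.044,.02],[0]*3,0); print(o[-1],"meas -.003 .15")
o=sim(.012,.15,.02,[-.006,-.004,-.002],[0]*3,0); print(o[-1],"meas -.036 -.08")
json.dump({"piv":[536.0,172.0,179.0],"head":8.33,"phi":-0.002},open("cmd.json","w"))
balance(N=10,n=4,k=1)
E
```

```text
[-0.20314612  0.1351429 ]
[-0.00517134  0.10153843] meas -.003 .15
[ 0.00546833 -0.00384973] meas -.036 -.08
t=7.85 n=611 rel=-0.0425 dx=-1.2 rms=0.90 phi=-0.0022 pitch=0.0000 abs=-0.0447 O=[536.4 171.6 149.8] head=8.32
om meas -0.092 model -0.092
phi [ 0.042  0.024  0.008  0.002 -0.    -0.    -0.     0.     0.     0.   ]
th  [-0.022 -0.004  0.001  0.002  0.001  0.001  0.001  0.002  0.002  0.002]
pred at +n: th 0.002 om 0.006
-1, -0.0, -8.1, 0.2, -0.044, 0.000, -0.000   |8 2.5
-1, 0.0, 3.3, 0.0, 0.018, -0.000, 0.000   |3 1.0
-1, 0.0, 3.0, 0.0, 0.016, 0.000, -0.000   |3 0.9
-1, 0.0, 1.1, 0.0, 0.006, 0.000, 0.000   |1 0.3
```

Emit:
arm_command:
  moves: [-1, 0, -5.9, 0.1, -0.032, 0, 0, -1, 0, 1.8, 0, 0.01, 0, 0, -1, 0, 1.8, 0, 0.01, 0, 0]

```text
clock: 8.28
tcp_pos: [0.5216, 0.1672, 0.3644]
orientation: [-0.0, -0.072, 0.997, 0.005]
wrist_force: [-0.5, -0.2, -7.4]
finger_gap: 0.0228
grip_force: 89.7
```

Run:
```python
from plan import *
c=json.load(open("cmd.json")); c["phi"]=.010; json.dump(c,open("cmd.json","w"))
print("model pred",sim(-.049,-.09,-.002,[.03,.02,.01],[0]*3,0).round(3)[:,0])
balance(N=10,n=4,k=2)
```

```text
model pred [-0.033 -0.021 -0.017]
t=8.28 n=610 rel=-0.0266 dx=-1.2 rms=0.88 phi=0.0093 pitch=-0.0001 abs=-0.0173 O=[536.5 171.4 149.9] head=8.25
t=8.32 n=602 rel=-0.0234 dx=-1.0 rms=0.75 phi=0.0093 pitch=-0.0001 abs=-0.0141 O=[536.3 172.  149.9] head=8.31
om meas 0.064 model 0.044
phi [ 0.01   0.004  0.002  0.    -0.    -0.    -0.     0.     0.     0.   ]
th  [-0.004 -0.001 -0.    -0.    -0.001 -0.001 -0.001 -0.001 -0.001 -0.002]
pred at +n: th -0.000 om -0.003
-1, 0.0, 0.0, 0.0, 0.000, 0.000, 0.000   |0 0.0
-1, 0.0, 1.1, 0.0, 0.006, 0.000, 0.000   |1 0.3
-1, -0.0, 0.4, 0.0, 0.002, -0.000, -0.000   |0 0.1
-1, -0.0, 0.4, 0.0, 0.002, -0.000, 0.000   |0 0.1
```

Emit:
arm_command:
  moves: [-1, 0, 0, 0, 0, 0, 0, -1, 0, 0.7, 0, 0.004, 0, 0, -1, 0, 0.4, 0, 0.002, 0, 0, -1, 0, 0.4, 0, 0.002, 0, 0]

```text
clock: 8.88
tcp_pos: [0.5213, 0.1692, 0.3644]
orientation: [-0.0, -0.073, 0.997, 0.001]
wrist_force: [-0.4, -0.2, -9.1]
finger_gap: 0.023
grip_force: 89.6
```

Run:
```python
from plan import *
c=json.load(open("cmd.json")); c["phi"]=.002; json.dump(c,open("cmd.json","w"))
balance(N=10,n=4,k=2)
```

```text
t=8.88 n=602 rel=-0.0280 dx=-1.2 rms=0.93 phi=0.0018 pitch=-0.0000 abs=-0.0262 O=[536.4 171.8 149.9] head=8.32
t=8.93 n=604 rel=-0.0303 dx=-1.2 rms=0.90 phi=0.0018 pitch=-0.0000 abs=-0.0285 O=[536.3 171.9 149.8] head=8.33
om meas -0.047 model -0.033
phi [ 0.026  0.016  0.004  0.    -0.    -0.    -0.     0.     0.     0.   ]
th  [-0.014 -0.002  0.    -0.001 -0.001 -0.002 -0.002 -0.002 -0.003 -0.003]
pred at +n: th -0.001 om -0.007
-1, -0.0, -4.4, 0.1, -0.024, 0.000, -0.000   |4 1.4
-1, 0.0, 1.8, 0.0, 0.010, 0.000, 0.000   |2 0.6
-1, 0.0, 2.2, 0.0, 0.012, 0.000, 0.000   |2 0.7
-1, -0.0, 0.7, 0.0, 0.004, -0.000, 0.000   |1 0.2
```

Emit:
arm_command:
  moves: [-1, 0, -4.8, 0.1, -0.026, 0, 0, -1, 0, 1.8, 0, 0.01, 0, 0, -1, 0, 1.8, 0, 0.01, 0, 0, -1, 0, 0.6, 0, 0.003, 0, 0]

```text
clock: 9.48
tcp_pos: [0.5213, 0.1688, 0.3644]
orientation: [-0.0, -0.073, 0.997, 0.002]
wrist_force: [0.4, -0.8, -8.3]
finger_gap: 0.0229
grip_force: 89.7
```

Run:
```python
from plan import *
c=json.load(open("cmd.json")); c["phi"]=.005; json.dump(c,open("cmd.json","w"))
for d in (0,-.004): print("model pred",sim(-.031,-.045,.002+d,np.array([.028,.018,.008,.005])+d,[0]*4,0).round(3)[-1])
balance(N=10,n=4,k=2,d=-.004)
```

```text
model pred [0.012 0.044]
model pred [-0.002 -0.002]
t=9.47 n=604 rel=-0.0057 dx=-1.1 rms=1.12 phi=0.0047 pitch=-0.0000 abs=-0.0009 O=[536.3 172.1 149.9] head=8.34
t=9.53 n=607 rel=-0.0071 dx=-1.2 rms=1.02 phi=0.0048 pitch=-0.0000 abs=-0.0023 O=[536.3 172.2 149.9] head=8.35
om meas -0.029 model 0.005
phi [0.008 0.006 0.004 0.004 0.004 0.004 0.004 0.004 0.004 0.004]
th  [-0.001  0.001  0.001  0.001  0.001  0.001  0.001  0.001  0.002  0.002]
pred at +n: th 0.001 om 0.000
-1, 0.0, -0.6, 0.0, -0.003, -0.000, 0.000   |1 0.2
-1, 0.0, 0.4, 0.0, 0.002, 0.000, 0.000   |0 0.1
-1, 0.0, 0.4, 0.0, 0.002, 0.000, 0.000   |0 0.1
-1, 0.0, 0.0, 0.0, 0.000, 0.000, 0.000   |0 0.0
```

Emit:
arm_command:
  moves: [-1, 0, -0.6, 0, -0.003, 0, 0, -1, 0, 0.2, 0, 0.001, 0, 0, -1, 0, 0.2, 0, 0.001, 0, 0, -1, 0, 0.2, 0, 0.001, 0, 0, -1, 0, 0, 0, 0, 0, 0]

```text
clock: 10.2
tcp_pos: [0.5213, 0.1685, 0.3643]
orientation: [-0.0, -0.073, 0.997, 0.002]
wrist_force: [-0.2, -0.1, -8.2]
finger_gap: 0.0228
grip_force: 89.6
```

Run:
```python
from plan import *
c=json.load(open("cmd.json")); c["phi"]=.005; json.dump(c,open("cmd.json","w"))
for d in (-.003,-.004,-.005): print("model pred",sim(-.0025,-.01,.005+d,np.array([.008,.007,.006,.005,.005])+d,[0]*5,0).round(3)[-1])
balance(N=10,n=5,k=2,d=-.0045)
```

```text
model pred [0.012 0.03 ]
model pred [0.007 0.017]
model pred [0.002 0.003]
t=10.20 n=603 rel=0.0047 dx=-1.1 rms=0.73 phi=0.0049 pitch=0.0000 abs=0.0096 O=[536.3 171.8 149.8] head=8.32
t=10.25 n=605 rel=0.0064 dx=-1.1 rms=0.72 phi=0.0049 pitch=-0.0000 abs=0.0113 O=[536.4 171.8 149.8] head=8.32
om meas 0.033 model 0.022
phi [-0.006 -0.002  0.002  0.004  0.004  0.004  0.004  0.004  0.004  0.004]
th  [ 0.006  0.002  0.    -0.    -0.    -0.001 -0.001 -0.002 -0.003 -0.004]
pred at +n: th -0.000 om -0.003
-1, 0.0, 2.0, 0.0, 0.011, 0.000, 0.000   |2 0.6
-1, -0.0, -0.7, 0.0, -0.004, 0.000, 0.000   |1 0.2
-1, 0.0, -0.7, 0.0, -0.004, 0.000, 0.000   |1 0.2
-1, 0.0, -0.4, 0.0, -0.002, 0.000, 0.000   |0 0.1
-1, 0.0, 0.0, 0.0, 0.000, 0.000, 0.000   |0 0.0
```

Emit:
arm_command:
  moves: [-1, 0, 2, 0, 0.011, 0, 0, -1, 0, -0.7, 0, -0.004, 0, 0, -1, 0, -0.7, 0, -0.004, 0, 0, -1, 0, -0.4, 0, -0.002, 0, 0, -1, 0, 0, 0, 0, 0, 0, -1, 0, 0, 0, 0, 0, 0]

```text
clock: 11.05
tcp_pos: [0.5214, 0.1686, 0.3644]
orientation: [-0.0, -0.072, 0.997, 0.002]
wrist_force: [-0.5, -0.7, -8.4]
finger_gap: 0.0228
grip_force: 89.6
```

Run:
```python
from plan import *
c=json.load(open("cmd.json")); c["phi"]=.004; json.dump(c,open("cmd.json","w"))
for d in (-.003,-.004,-.005): print("model pred",sim(.0125,.027,.005+d,np.array([-.006,-.002,.002,.004,.004,.004])+d,[0]*6,0).round(3)[-1])
balance(N=10,n=6,k=2,d=-.004)
```

```text
model pred [0.009 0.02 ]
model pred [0.002 0.003]
model pred [-0.005 -0.013]
t=11.05 n=609 rel=0.0092 dx=-1.2 rms=0.76 phi=0.0039 pitch=-0.0000 abs=0.0131 O=[536.4 171.7 149.9] head=8.31
t=11.10 n=606 rel=0.0112 dx=-1.2 rms=0.70 phi=0.0039 pitch=0.0000 abs=0.0151 O=[536.4 171.7 149.9] head=8.31
om meas 0.040 model 0.025
phi [-0.01  -0.004  0.002  0.004  0.004  0.004  0.004  0.004  0.004  0.004]
th  [0.008 0.003 0.002 0.003 0.003 0.004 0.005 0.006 0.007 0.009]
pred at +n: th 0.004 om 0.006
-1, -0.0, 2.6, 0.0, 0.014, -0.000, -0.000   |3 0.8
-1, 0.0, -1.1, 0.0, -0.006, -0.000, 0.000   |1 0.3
-1, -0.0, -1.1, 0.0, -0.006, 0.000, -0.000   |1 0.3
-1, 0.0, -0.4, 0.0, -0.002, 0.000, 0.000   |0 0.1
-1, 0.0, 0.0, 0.0, 0.000, 0.000, 0.000   |0 0.0
-1, 0.0, 0.0, 0.0, 0.000, 0.000, 0.000   |0 0.0
```

Emit:
arm_command:
  moves: [-1, 0, 2.8, 0, 0.015, 0, 0, -1, 0, -1.1, 0, -0.006, 0, 0, -1, 0, -0.9, 0, -0.005, 0, 0, -1, 0, -0.4, 0, -0.002, 0, 0, -1, 0, -0.2, 0, -0.001, 0, 0, -1, 0, 0, 0, 0, 0, 0, -1, 0, 0, 0, 0, 0, 0]

```text
clock: 12.02
tcp_pos: [0.5213, 0.1689, 0.3644]
orientation: [-0.0, -0.072, 0.997, 0.001]
wrist_force: [-0.1, 0.6, -7.3]
finger_gap: 0.0228
grip_force: 89.6
```

Run:
```python
from plan import *
c=json.load(open("cmd.json")); c["phi"]=.003; json.dump(c,open("cmd.json","w"))
for d in (-.002,-.003,-.004): print("model pred",sim(.017,.033,.004+d,np.array([-.011,-.005,0,.002,.003,.003,.003])+d,[0]*7,0).round(3)[-1])
balance(N=10,n=7,k=2,d=-.003)
```

```text
model pred [0.01  0.021]
model pred [0.    0.001]
model pred [-0.009 -0.019]
t=12.03 n=608 rel=0.0031 dx=-1.2 rms=0.65 phi=0.0029 pitch=-0.0001 abs=0.0059 O=[536.4 171.7 149.9] head=8.31
t=12.07 n=603 rel=0.0029 dx=-1.2 rms=0.88 phi=0.0029 pitch=-0.0000 abs=0.0058 O=[536.4 171.7 149.9] head=8.32
om meas -0.003 model 0.010
phi [-0.002  0.     0.002  0.002  0.004  0.004  0.004  0.002  0.002  0.002]
th  [ 0.003  0.    -0.001 -0.002 -0.001 -0.     0.001  0.    -0.001 -0.002]
pred at +n: th 0.001 om 0.008
-1, -0.0, 0.9, 0.0, 0.005, -0.000, 0.000   |1 0.3
-1, 0.0, -0.4, 0.0, -0.002, 0.000, 0.000   |0 0.1
-1, 0.0, -0.4, 0.0, -0.002, 0.000, 0.000   |0 0.1
-1, 0.0, 0.0, 0.0, 0.000, 0.000, 0.000   |0 0.0
-1, 0.0, -0.4, 0.0, -0.002, 0.000, 0.000   |0 0.1
-1, 0.0, 0.0, 0.0, 0.000, 0.000, 0.000   |0 0.0
-1, 0.0, 0.0, 0.0, 0.000, 0.000, 0.000   |0 0.0
```

Emit:
arm_command:
  moves: [-1, 0, 0.9, 0, 0.005, 0, 0, -1, 0, -0.4, 0, -0.002, 0, 0, -1, 0, -0.2, 0, -0.001, 0, 0, -1, 0, -0.2, 0, -0.001, 0, 0, -1, 0, -0.2, 0, -0.001, 0, 0, -1, 0, 0, 0, 0, 0, 0, -1, 0, 0, 0, 0, 0, 0, -1, 0, 0, 0, 0, 0, 0]

```text
clock: 13.12
tcp_pos: [0.5213, 0.1688, 0.3644]
orientation: [-0.0, -0.073, 0.997, 0.001]
wrist_force: [0.5, 0.1, -8.9]
finger_gap: 0.0228
grip_force: 89.7
```

Run:
```python
from plan import *
c=json.load(open("cmd.json")); c["phi"]=.003; json.dump(c,open("cmd.json","w"))
for d in (-.002,-.003,-.004): print("model pred",sim(.006,.005,.003+d,np.array([-.002,0,.001,.002,.003,.003,.003,.003])+d,[0]*8,0).round(3)[-1])
balance(N=10,n=7,k=2,d=-.003)
```

```text
model pred [0.007 0.016]
model pred [-0.005 -0.008]
model pred [-0.017 -0.032]
t=13.12 n=607 rel=0.0002 dx=-1.2 rms=0.77 phi=0.0029 pitch=-0.0000 abs=0.0031 O=[536.4 171.6 149.9] head=8.32
t=13.18 n=606 rel=-0.0003 dx=-1.1 rms=0.75 phi=0.0029 pitch=0.0001 abs=0.0026 O=[536.4 171.6 149.9] head=8.32
om meas -0.010 model 0.005
phi [0.002 0.002 0.002 0.002 0.004 0.004 0.004 0.002 0.002 0.002]
th  [ 0.002  0.001  0.    -0.     0.001  0.002  0.003  0.003  0.002  0.002]
pred at +n: th 0.003 om 0.011
-1, 0.0, 0.2, 0.0, 0.001, 0.000, 0.000   |0 0.1
-1, 0.0, 0.0, 0.0, 0.000, 0.000, 0.000   |0 0.0
-1, 0.0, 0.0, 0.0, 0.000, 0.000, 0.000   |0 0.0
-1, 0.0, 0.0, 0.0, 0.000, 0.000, 0.000   |0 0.0
-1, 0.0, -0.4, 0.0, -0.002, 0.000, 0.000   |0 0.1
-1, 0.0, 0.0, 0.0, 0.000, 0.000, 0.000   |0 0.0
-1, 0.0, 0.0, 0.0, 0.000, 0.000, 0.000   |0 0.0
```

Emit:
arm_command:
  moves: [-1, 0, 0, 0, 0, 0, 0, -1, 0, 0, 0, 0, 0, 0, -1, 0, 0, 0, 0, 0, 0, -1, 0, 0, 0, 0, 0, 0, -1, 0, 0, 0, 0, 0, 0, -1, 0, 0, 0, 0, 0, 0, -1, 0, 0, 0, 0, 0, 0, -1, 0, 0, 0, 0, 0, 0]

```text
clock: 14.22
tcp_pos: [0.5213, 0.1688, 0.3644]
orientation: [-0.0, -0.073, 0.997, 0.001]
wrist_force: [0.1, 0.6, -8.0]
finger_gap: 0.0227
grip_force: 89.7
```

Run:
```python
from plan import *
c=json.load(open("cmd.json")); c["phi"]=.003; json.dump(c,open("cmd.json","w"))
balance(N=10,n=7,k=2,d=-.0028)
```

```text
t=14.22 n=604 rel=0.0144 dx=-1.2 rms=0.79 phi=0.0029 pitch=0.0000 abs=0.0173 O=[536.4 171.6 149.9] head=8.32
t=14.28 n=609 rel=0.0155 dx=-1.1 rms=0.69 phi=0.0029 pitch=-0.0000 abs=0.0184 O=[536.4 171.7 149.9] head=8.32
om meas 0.022 model 0.033
phi [-0.014 -0.006 -0.     0.002  0.002  0.002  0.002  0.002  0.002  0.002]
th  [ 0.009  0.002  0.001  0.     0.    -0.001 -0.001 -0.002 -0.003 -0.005]
pred at +n: th -0.001 om -0.007
-1, -0.0, 3.1, 0.0, 0.017, -0.000, -0.000   |3 1.0
-1, 0.0, -1.5, 0.0, -0.008, -0.000, -0.000   |1 0.5
-1, -0.0, -1.1, 0.0, -0.006, 0.000, 0.000   |1 0.3
-1, 0.0, -0.4, 0.0, -0.002, 0.000, 0.000   |0 0.1
-1, 0.0, 0.0, 0.0, 0.000, 0.000, 0.000   |0 0.0
-1, 0.0, 0.0, 0.0, 0.000, 0.000, 0.000   |0 0.0
-1, 0.0, 0.0, 0.0, 0.000, 0.000, 0.000   |0 0.0
```

Emit:
arm_command:
  moves: [-1, 0, 3.1, 0, 0.017, 0, 0, -1, 0, -1.5, 0, -0.008, 0, 0, -1, 0, -1.1, 0, -0.006, 0, 0, -1, 0, -0.4, 0, -0.002, 0, 0, -1, 0, 0, 0, 0, 0, 0, -1, 0, 0, 0, 0, 0, 0]

```text
clock: 15.08
tcp_pos: [0.5213, 0.1688, 0.3644]
orientation: [-0.0, -0.072, 0.997, 0.001]
wrist_force: [0.1, -0.4, -8.9]
finger_gap: 0.0227
grip_force: 89.6
```

Run:
```python
from plan import *
c=json.load(open("cmd.json")); c["phi"]=.002; json.dump(c,open("cmd.json","w"))
# carry: dock heading -5.8, origin (571.5,-152.6). pre-dock pivot at dock x=-190
h=np.radians(-5.8); D=np.array([571.5,-152.6]); pre=D-190*np.array([np.cos(h),np.sin(h)]); print("pre",pre)
start=np.array(c["piv"])[:2]; tot=pre-start; print("total",tot,np.hypot(*tot))
# slow start: 8 rows accelerate
w=np.array([.002,.006,.012,.018,.024,.028,.030,.030])
dp=np.c_[np.outer(w,tot),np.zeros(8)]
balance(N=12,n=8,k=2,d=-.0025,dpiv=np.vstack([dp,np.repeat(dp[-1:],4,0)]),dhead=np.r_[w,[.03]*4]*(-5.8-8.33))
```

```text
pre [ 382.47266532 -133.39930354]
total [-153.52733468 -305.39930354] 341.8177542097215
t=15.07 n=604 rel=0.0037 dx=-1.1 rms=1.00 phi=0.0019 pitch=0.0000 abs=0.0057 O=[536.4 171.4 149.9] head=8.31
t=15.12 n=602 rel=0.0044 dx=-1.2 rms=0.67 phi=0.0019 pitch=-0.0001 abs=0.0063 O=[536.4 171.5 149.9] head=8.32
om meas 0.013 model 0.007
phi [-0.     0.006  0.012  0.014  0.016  0.014  0.01   0.006  0.004  0.004
  0.002  0.002]
th  [0.004 0.002 0.002 0.001 0.001 0.002 0.003 0.004 0.004 0.006 0.006 0.007]
pred at +n: th 0.004 om 0.014
-1, 0.4, -0.2, -0.0, 0.002, -0.000, 0.000   |0 0.1
-1, 1.2, -2.8, 0.0, -0.006, -0.000, 0.001   |3 0.4
-1, 2.4, -4.4, -0.0, -0.006, -0.000, 0.003   |5 0.4
-1, 3.5, -5.4, -0.1, -0.002, -0.000, 0.004   |6 0.3
-1, 4.7, -7.0, -0.1, -0.002, -0.000, 0.006   |8 0.4
-1, 5.4, -7.4, -0.1, 0.002, -0.000, 0.007   |9 0.4
-1, 5.7, -7.7, -0.1, 0.004, -0.000, 0.007   |10 0.5
-1, 5.6, -7.7, -0.1, 0.004, -0.000, 0.007   |10 0.5
```

```bash
cat >> plan.py <<'E'
W=np.array([.05,.13,.2,.24,.2,.13,.05,0])
def setphi(phi):
    c=json.load(open("cmd.json")); c["phi"]=phi; json.dump(c,open("cmd.json","w"))
def hop(dv,dh,d,k=2,n=8):
    balance(N=12,n=n,k=k,d=d,dpiv=np.outer(W,dv),dhead=W*dh)
E
python3 - <<'E'
from plan import *
json.dump({"piv":[536.4,171.5,179.9],"head":8.32,"phi":.002},open("cmd.json","w"))
hop([-21,-62,0],-2.8,-.0025,k=1)
E
```

```text
t=15.18 n=603 rel=0.0047 dx=-1.1 rms=0.90 phi=0.0019 pitch=-0.0001 abs=0.0067 O=[536.4 171.5 149.9] head=8.32
om meas 0.008 model 0.008
phi [ 0.012  0.026  0.03   0.022  0.004 -0.016 -0.024 -0.022 -0.012 -0.004
  0.     0.002]
th  [ 0.005  0.001 -0.002 -0.007 -0.006 -0.005 -0.002  0.001 -0.002 -0.005
 -0.007 -0.008]
pred at +n: th 0.001 om -0.037
-1, 1.5, -4.7, 0.0, -0.010, -0.000, 0.002   |5 0.6
-1, 3.9, -10.1, -0.1, -0.014, -0.000, 0.006   |11 0.9
-1, 5.9, -12.3, -0.3, -0.004, -0.000, 0.010   |14 0.6
-1, 6.9, -12.5, -0.4, 0.008, -0.000, 0.012   |14 0.8
-1, 5.6, -8.4, -0.2, 0.018, -0.000, 0.010   |10 1.2
-1, 3.5, -3.9, 0.0, 0.020, 0.000, 0.006   |5 1.2
-1, 1.3, -1.5, 0.1, 0.008, 0.000, 0.002   |2 0.5
-1, -0.0, -0.4, 0.0, -0.002, 0.000, 0.000   |0 0.1
```

Emit:
arm_command:
  moves: [-1, 1.5, -4.7, 0, -0.01, 0, 0.002, -1, 3.9, -10.1, -0.1, -0.014, 0, 0.006, -1, 5.9, -12.3, -0.3, -0.004, 0, 0.01, -1, 6.9, -12.5, -0.4, 0.008, 0, 0.012, -1, 5.6, -8.4, -0.2, 0.018, 0, 0.01, -1, 3.5, -3.9, 0, 0.02, 0, 0.006, -1, 1.3, -1.5, 0.1, 0.008, 0, 0.002, -1, 0, -2.2, 0, -0.012, 0, 0]

```text
clock: 16.23
tcp_pos: [0.5, 0.1109, 0.3644]
orientation: [-0.0, -0.049, 0.999, -0.006]
wrist_force: [0.5, 0.4, -8.0]
finger_gap: 0.0231
grip_force: 89.7
```

Run:
```python
from plan import *
setphi(-.012)
hop([-21,-62,0],-2.8,-.0025,k=2)
```

```text
t=16.23 n=534 rel=0.0200 dx=-1.1 rms=0.74 phi=-0.0112 pitch=0.0006 abs=0.0087 O=[515.3 110.  149.9] head=5.65
t=16.27 n=535 rel=0.0158 dx=-1.0 rms=0.89 phi=-0.0111 pitch=0.0006 abs=0.0047 O=[515.5 109.4 149.9] head=5.61
om meas -0.083 model -0.091
phi [ 0.016  0.032  0.034  0.024  0.004 -0.016 -0.026 -0.022 -0.012 -0.004
  0.     0.002]
th  [-0.001  0.001  0.001 -0.002 -0.001  0.001  0.005  0.009  0.008  0.007
  0.008  0.01 ]
pred at +n: th 0.009 om -0.022
-1, 1.4, -8.1, 0.1, -0.028, -0.000, 0.002   |8 1.6
-1, 3.5, -10.6, -0.1, -0.016, -0.000, 0.006   |11 1.0
-1, 5.3, -12.2, -0.4, -0.002, -0.000, 0.010   |13 0.6
-1, 6.2, -12.4, -0.5, 0.010, -0.000, 0.012   |14 0.9
-1, 5.0, -8.3, -0.2, 0.020, -0.000, 0.010   |10 1.3
-1, 3.2, -4.1, 0.0, 0.020, 0.000, 0.006   |5 1.2
-1, 1.2, -1.2, 0.1, 0.010, 0.000, 0.002   |2 0.6
-1, 0.0, -0.7, 0.0, -0.004, 0.000, 0.000   |1 0.2
```

Emit:
arm_command:
  moves: [-1, 1.4, -8.1, 0.1, -0.028, 0, 0.002, -1, 3.5, -10.6, -0.1, -0.016, 0, 0.006, -1, 5.3, -12.2, -0.4, -0.002, 0, 0.01, -1, 6.2, -12.4, -0.5, 0.01, 0, 0.012, -1, 5, -8.3, -0.2, 0.02, 0, 0.01, -1, 3.2, -4.1, 0, 0.02, 0, 0.006, -1, 1.2, -1.2, 0.1, 0.01, 0, 0.002, -1, 0, -2.6, 0, -0.014, 0, 0]

```text
clock: 17.32
tcp_pos: [0.4791, 0.0496, 0.3645]
orientation: [-0.001, -0.025, 1.0, -0.006]
wrist_force: [-0.6, 0.8, -7.9]
finger_gap: 0.0226
grip_force: 89.7
```

Run:
```python
from plan import *
setphi(-.012)
hop([-21,-62,0],-2.8,-.0025,k=2)
```

```text
t=17.32 n=474 rel=0.0446 dx=-1.1 rms=1.17 phi=-0.0112 pitch=0.0014 abs=0.0333 O=[494.2  48.  150. ] head=2.92
t=17.38 n=470 rel=0.0411 dx=-1.0 rms=1.01 phi=-0.0110 pitch=0.0015 abs=0.0301 O=[494.4  47.4 149.9] head=2.87
om meas -0.069 model -0.048
phi [-0.006  0.018  0.03   0.022  0.004 -0.016 -0.026 -0.024 -0.012 -0.004
  0.     0.002]
th  [ 0.011  0.001 -0.003 -0.008 -0.007 -0.005 -0.003 -0.002 -0.005 -0.008
 -0.01  -0.012]
pred at +n: th -0.002 om -0.049
-1, 1.2, -4.1, 0.0, -0.006, 0.000, 0.002   |4 0.4
-1, 3.1, -12.3, 0.1, -0.024, -0.000, 0.006   |13 1.4
-1, 4.7, -14.3, -0.2, -0.012, -0.000, 0.010   |15 0.9
-1, 5.5, -13.1, -0.4, 0.008, -0.000, 0.012   |14 0.8
-1, 4.4, -8.9, -0.2, 0.018, -0.000, 0.010   |10 1.2
-1, 2.8, -4.3, 0.0, 0.020, 0.000, 0.006   |5 1.2
-1, 1.0, -1.2, 0.1, 0.010, 0.000, 0.002   |2 0.6
-1, -0.0, -0.4, 0.0, -0.002, 0.000, 0.000   |0 0.1
```

Emit:
arm_command:
  moves: [-1, 1.2, -4.1, 0, -0.006, 0, 0.002, -1, 3.1, -12.3, 0.1, -0.024, 0, 0.006, -1, 4.7, -14.3, -0.2, -0.012, 0, 0.01, -1, 5.5, -13.1, -0.4, 0.008, 0, 0.012, -1, 4.4, -8.9, -0.2, 0.018, 0, 0.01, -1, 2.8, -4.3, 0, 0.02, 0, 0.006, -1, 1, -1.2, 0.1, 0.01, 0, 0.002, -1, 0, -2.6, 0, -0.014, 0, 0]

```text
clock: 18.42
tcp_pos: [0.4585, -0.0118, 0.3645]
orientation: [-0.001, -0.002, 1.0, -0.006]
wrist_force: [0.0, 0.4, -7.7]
finger_gap: 0.0229
grip_force: 89.7
```

Run:
```python
from plan import *
setphi(-.012)
hop([-21,-62,0],-2.8,-.0025,k=2)
```

```text
t=18.43 n=419 rel=0.0559 dx=-1.0 rms=1.00 phi=-0.0114 pitch=0.0019 abs=0.0445 O=[473.4 -14.2 150. ] head=0.17
t=18.48 n=425 rel=0.0537 dx=-1.0 rms=0.93 phi=-0.0112 pitch=0.0021 abs=0.0425 O=[473.5 -14.8 149.9] head=0.13
om meas -0.044 model -0.027
phi [-0.016  0.012  0.028  0.022  0.004 -0.016 -0.026 -0.024 -0.012 -0.004
  0.     0.002]
th  [ 0.019  0.004 -0.001 -0.006 -0.004 -0.002  0.002  0.005  0.003  0.002
  0.001  0.002]
pred at +n: th 0.005 om -0.037
-1, 1.0, -2.3, 0.0, 0.004, 0.000, 0.002   |3 0.3
-1, 2.7, -13.1, 0.2, -0.028, 0.000, 0.006   |13 1.6
-1, 4.1, -15.2, -0.1, -0.016, -0.000, 0.010   |16 1.1
-1, 4.8, -13.7, -0.4, 0.006, -0.000, 0.012   |15 0.8
-1, 3.8, -9.1, -0.2, 0.018, -0.000, 0.010   |10 1.2
-1, 2.4, -4.4, 0.0, 0.020, 0.000, 0.006   |5 1.2
-1, 0.9, -1.3, 0.1, 0.010, 0.000, 0.002   |2 0.6
-1, -0.0, -0.4, 0.0, -0.002, -0.000, 0.000   |0 0.1
```

Emit:
arm_command:
  moves: [-1, 1, -0.4, 0, 0.014, 0, 0.002, -1, 2.7, -14.2, 0.2, -0.034, 0, 0.006, -1, 4.1, -15.6, -0.1, -0.018, 0, 0.01, -1, 4.8, -13.7, -0.4, 0.006, 0, 0.012, -1, 3.8, -9.1, -0.2, 0.018, 0, 0.01, -1, 2.4, -4.4, 0, 0.02, 0, 0.006, -1, 0.9, -1.3, 0.1, 0.01, 0, 0.002, -1, 0, -1.9, 0, -0.01, 0, 0]

```text
clock: 19.52
tcp_pos: [0.4379, -0.0721, 0.3648]
orientation: [-0.001, 0.023, 1.0, -0.009]
wrist_force: [0.1, 0.4, -6.7]
finger_gap: 0.0232
grip_force: 89.7
```

Run:
```python
from plan import *
setphi(-.018)
s,p,C,O,e=carrier(); print(O, np.degrees(e[0]))
h=np.radians(-5.8); pre=np.array([571.5,-152.6])-140*np.array([np.cos(h),np.sin(h)])
c=json.load(open("cmd.json")); print(pre, "cmd piv",c["piv"],c["head"])
v=pre-O[:2]-[0,0]; print("to go",v)
hop([v[0],v[1],0],-5.8-c["head"],-.0025,k=2)
```

```text
[452.52133502 -76.59297504 150.29599422] -2.591693483470615
[ 432.21670076 -138.45211839] cmd piv [452.39999999999986, -76.5, 179.9] -2.879999999999999
to go [-20.30463426 -61.85914335]
t=19.52 n=386 rel=0.0120 dx=-1.0 rms=1.03 phi=-0.0178 pitch=0.0022 abs=-0.0058 O=[452.5 -76.6 150.3] head=-2.59
t=19.57 n=389 rel=0.0045 dx=-1.1 rms=1.16 phi=-0.0176 pitch=0.0024 abs=-0.0130 O=[452.6 -77.1 150.2] head=-2.63
om meas -0.151 model -0.161
phi [ 0.034  0.042  0.038  0.024  0.002 -0.018 -0.026 -0.024 -0.012 -0.004
  0.     0.002]
th  [-0.01  -0.002 -0.001 -0.006 -0.007 -0.007 -0.004 -0.002 -0.005 -0.008
 -0.01  -0.012]
pred at +n: th -0.002 om -0.046
-1, 0.9, -12.7, 0.3, -0.052, -0.000, 0.003   |13 3.0
-1, 2.3, -9.5, -0.3, -0.008, -0.000, 0.007   |10 0.6
-1, 3.4, -11.7, -0.5, 0.004, -0.000, 0.010   |12 0.6
-1, 3.9, -12.4, -0.6, 0.014, -0.000, 0.012   |13 1.1
-1, 3.0, -8.4, -0.3, 0.022, -0.000, 0.010   |9 1.4
-1, 1.9, -4.5, 0.0, 0.020, 0.000, 0.007   |5 1.2
-1, 0.7, -1.7, 0.1, 0.008, 0.000, 0.003   |2 0.5
-1, 0.0, -0.4, 0.0, -0.002, 0.000, 0.000   |0 0.1
```

Emit:
arm_command:
  moves: [-1, 0.9, -11.6, 0.3, -0.046, 0, 0.003, -1, 2.3, -10.2, -0.3, -0.012, 0, 0.007, -1, 3.4, -12.1, -0.5, 0.002, 0, 0.01, -1, 3.9, -12.4, -0.6, 0.014, 0, 0.012, -1, 3, -8.4, -0.3, 0.022, 0, 0.01, -1, 1.9, -4.5, 0, 0.02, 0, 0.007, -1, 0.7, -1.7, 0.1, 0.008, 0, 0.003, -1, 0, -2.2, 0, -0.012, 0, 0]

```text
clock: 20.62
tcp_pos: [0.4178, -0.1342, 0.3651]
orientation: [-0.002, 0.049, 0.999, -0.007]
wrist_force: [-0.6, -0.1, -8.2]
finger_gap: 0.0232
grip_force: 89.7
```

Run:
```python
from plan import *
setphi(-.014)
s,p,C,O,e=carrier(); print(O, np.degrees(e[0]))
c=json.load(open("cmd.json")); print("cmd",c)
# lower by 60 mm, no sideways motion
hop([0,0,-60],0,-.0025,k=2,n=7)
```

```text
[ 432.12030388 -138.55884516  150.53781781] -5.582571255423346
cmd {'piv': [432.09536573975424, -138.3591433541426, 179.9], 'head': -5.799999999999999, 'phi': -0.014}
t=20.62 n=353 rel=0.0037 dx=-0.9 rms=1.32 phi=-0.0139 pitch=0.0031 abs=-0.0102 O=[ 432.1 -138.6  150.5] head=-5.58
t=20.68 n=354 rel=-0.0031 dx=-1.0 rms=1.12 phi=-0.0135 pitch=0.0035 abs=-0.0167 O=[ 432.1 -139.   150.4] head=-5.62
om meas -0.136 model -0.140
phi [0.02  0.014 0.006 0.004 0.002 0.002 0.002 0.002 0.002 0.002 0.002 0.002]
th  [-0.013 -0.004 -0.001 -0.001 -0.002 -0.003 -0.004 -0.005 -0.006 -0.008
 -0.01  -0.013]
pred at +n: th -0.004 om -0.009
-1, 0.0, -6.2, 3.1, -0.034, 0.000, -0.000   |7 1.9
-1, -0.0, 1.0, 7.8, 0.006, -0.000, 0.000   |8 0.3
-1, 0.0, 1.3, 12.0, 0.008, 0.000, 0.000   |12 0.5
-1, -0.0, 0.3, 14.4, 0.002, -0.000, 0.000   |14 0.1
-1, -0.0, 0.3, 12.0, 0.002, 0.000, 0.000   |12 0.1
-1, -0.0, -0.0, 7.8, 0.000, 0.000, 0.000   |8 0.0
-1, -0.0, -0.0, 3.0, 0.000, 0.000, 0.000   |3 0.0
```

Emit:
arm_command:
  moves: [-1, 0, -6.2, 3.1, -0.034, 0, 0, -1, 0, 1, 7.8, 0.006, 0, 0, -1, 0, 1.3, 12, 0.008, 0, 0, -1, 0, 0.4, 14.4, 0.002, 0, 0, -1, 0, 0.4, 12, 0.002, 0, 0, -1, 0, 0, 7.8, 0, 0, 0, -1, 0, 0, 3, 0, 0, 0]

```text
clock: 21.6
tcp_pos: [0.4171, -0.1372, 0.3043]
orientation: [-0.002, 0.049, 0.999, 0.001]
wrist_force: [0.2, 0.0, -8.1]
finger_gap: 0.0229
grip_force: 89.6
```

```bash
sed -i 's/&(abs(c\[:,1\])<60)/\&(abs(c[:,1])<YB)/; s/^HO=/YB=60\nHO=/' est.py
python3 - <<'E'
from plan import *
setphi(.002)
s,p,C,O,e=carrier(); print(O, np.degrees(e[0]))
hop([0,0,17-O[2]],0,-.0025,k=2,n=7)
E
```

```text
[ 431.45096375 -138.28988655   89.74331259] -5.645516061600968
t=21.60 n=320 rel=0.0051 dx=-0.9 rms=1.21 phi=0.0017 pitch=0.0044 abs=0.0068 O=[ 431.5 -138.3   89.7] head=-5.65
t=21.65 n=320 rel=0.0040 dx=-1.0 rms=1.16 phi=0.0017 pitch=0.0041 abs=0.0056 O=[ 431.6 -138.4   89.8] head=-5.65
om meas -0.023 model 0.008
phi [-0.002  0.     0.002  0.002  0.002  0.002  0.002  0.002  0.002  0.002
  0.002  0.002]
th  [ 0.002 -0.    -0.001 -0.001 -0.002 -0.003 -0.004 -0.005 -0.006 -0.008
 -0.01  -0.012]
pred at +n: th -0.004 om -0.008
-1, 0.0, 0.7, 3.6, 0.004, -0.000, 0.000   |4 0.2
-1, 0.0, -0.4, 9.5, -0.002, 0.000, -0.000   |9 0.1
-1, -0.0, -0.4, 14.5, -0.002, 0.000, 0.000   |15 0.1
-1, -0.0, -0.0, 17.5, 0.000, 0.000, 0.000   |17 0.0
-1, -0.0, -0.0, 14.5, 0.000, 0.000, 0.000   |15 0.0
-1, -0.0, -0.0, 9.5, 0.000, 0.000, 0.000   |9 0.0
-1, -0.0, -0.0, 3.6, 0.000, 0.000, 0.000   |4 0.0
```

Emit:
arm_command:
  moves: [-1, 0, 0.7, 3.6, 0.004, -0.001, 0, -1, 0, -0.4, 9.5, -0.002, -0.001, 0, -1, 0, -0.4, 14.5, -0.002, -0.001, 0, -1, 0, 0, 17.5, 0, 0, 0, -1, 0, 0, 14.5, 0, 0, 0, -1, 0, 0, 9.5, 0, 0, 0, -1, 0, 0, 3.5, 0, 0, 0]

```text
clock: 22.58
tcp_pos: [0.4169, -0.1374, 0.2316]
orientation: [-0.001, 0.049, 0.999, 0.001]
wrist_force: [0.4, 0.1, -7.2]
finger_gap: 0.0231
grip_force: 89.6
```

Run:
```python
from plan import *
setphi(.002)
s,p,C,O,e=carrier(); print(O, np.degrees(e[0]))
h=np.radians(-5.8); u=np.array([np.cos(h),np.sin(h)]); D=np.array([571.5,-152.6])
r=O[:2]-D; print("dock coords",r@u, r@[-u[1],u[0]])
lat=r@[-u[1],u[0]]
v=u*60-lat*np.array([-u[1],u[0]])
cv=json.load(open("cmd.json"))
hop([v[0],v[1],0],0,-.0025,k=2,n=7)
im,d=read_camera("top")
hsv,P=cloud("top",im,d); H=hsv[...,0]; S=hsv[...,1]
m=(H>5)&(H<16)&(S>150)&(P[...,2]>.15)&(P[...,2]<.18)&(P[...,1]<-.06)&(P[...,0]>.47)
q=P[m][:,:2]*1000-D; dx=q@u; dy=q@[-u[1],u[0]]
for a,b in((-22,30),(30,100)):
    for sgn in(1,-1):
        k=(dx>a)&(dx<b)&(dy*sgn>0); print("prong",a,b,sgn,k.sum(),np.median(dy[k]) if k.any() else None)
```

```text
[ 431.84515103 -138.43685526   17.05729436] -5.660115675293005
dock coords -140.371190096669 -0.022362444440515866
t=22.57 n=289 rel=-0.0024 dx=-0.8 rms=1.48 phi=0.0018 pitch=0.0016 abs=-0.0006 O=[ 431.8 -138.4   17.1] head=-5.66
t=22.62 n=282 rel=-0.0017 dx=-0.9 rms=1.65 phi=0.0018 pitch=0.0013 abs=0.0001 O=[ 432.  -138.5   17.1] head=-5.66
om meas 0.014 model -0.004
phi [0.002 0.002 0.002 0.002 0.002 0.002 0.002 0.002 0.002 0.002 0.002 0.002]
th  [ 0.001  0.001  0.     0.    -0.    -0.001 -0.001 -0.002 -0.003 -0.004
 -0.005 -0.007]
pred at +n: th -0.001 om -0.005
-1, -3.0, 0.0, 0.0, 0.000, 0.000, 0.000   |3 0.0
-1, -7.8, 0.0, 0.0, 0.000, 0.000, 0.000   |8 0.0
-1, -12.0, 0.0, 0.0, 0.000, 0.000, 0.000   |12 0.0
-1, -14.4, 0.0, 0.0, 0.000, 0.000, 0.000   |14 0.0
-1, -12.0, 0.0, 0.0, 0.000, 0.000, 0.000   |12 0.0
-1, -7.8, 0.0, 0.0, 0.000, 0.000, 0.000   |8 0.0
-1, -3.0, 0.0, 0.0, 0.000, 0.000, 0.000   |3 0.0
prong -22 30 1 147 31.03509156824962
prong -22 30 -1 145 -28.635098601784307
prong 30 100 1 187 30.63073379424365
prong 30 100 -1 194 -28.4679249633608
```

Emit:
arm_command:
  moves: [-1, -4, 0.1, 0, 0, 0, 0, -1, -9, 0.1, 0, 0, 0, 0, -1, -14, 0.1, 0, 0, 0, 0, -1, -16, 0.1, 0, 0, 0, 0, -1, -14, 0.1, 0, 0, 0, 0, -1, -9, 0.1, 0, 0, 0, 0, -1, -4, 0.1, 0, 0, 0, 0]

```text
clock: 23.6
tcp_pos: [0.4875, -0.1437, 0.232]
orientation: [-0.001, 0.049, 0.999, 0.001]
wrist_force: [-0.0, 0.5, -6.7]
finger_gap: 0.0229
grip_force: 89.6
```

```bash
cat > dk.py <<'E'
import est
est.YB=24
from plan import *
setphi(.002)
s,p,C,O,e=carrier()
h=np.radians(-5.8); u=np.array([np.cos(h),np.sin(h)]); n_=np.array([-u[1],u[0]]); D=np.array([571.5,-151.9])
r=O[:2]-D; print("dock coords",r@u, r@n_, "z",O[2],"head",np.degrees(e[0]),"F",s["wrist_force"],s["ft_torque"])
E
python3 - <<'E'
from dk import *
v=-70*0*u; hop([70*u[0],70*u[1],0],0,-.0025,k=2,n=7)
im,d=read_camera("scene"); cv2.imwrite("pics/d1.png",cv2.resize(im[120:320,180:420],None,fx=3,fy=3))
E
```

```text
dock coords -69.34930245938001 0.03372099183774629 z 17.45762882516169 head -5.640566818648011 F [-0.04164853  0.48557326 -6.72539277] [ 0.01034955 -0.01304588 -0.01933008]
t=23.60 n=295 rel=-0.0094 dx=-0.9 rms=2.05 phi=0.0016 pitch=0.0013 abs=-0.0078 O=[ 502.5 -144.9   17.5] head=-5.64
t=23.65 n=298 rel=-0.0134 dx=-0.8 rms=1.58 phi=0.0017 pitch=0.0008 abs=-0.0117 O=[ 502.8 -144.8   17.5] head=-5.64
om meas -0.080 model -0.020
phi [0.016 0.01  0.006 0.002 0.002 0.002 0.002 0.002 0.002 0.002 0.002 0.002]
th  [-0.006 -0.001  0.001  0.001 -0.    -0.001 -0.001 -0.002 -0.003 -0.004
 -0.005 -0.006]
pred at +n: th -0.001 om -0.005
-1, -3.5, -2.6, 0.0, -0.014, 0.000, -0.000   |4 0.8
-1, -9.1, 1.1, 0.0, 0.006, 0.000, 0.000   |9 0.3
-1, -14.0, 0.7, 0.0, 0.004, 0.000, 0.000   |14 0.2
-1, -16.8, 0.7, 0.0, 0.004, 0.000, 0.000   |17 0.2
-1, -14.0, 0.0, 0.0, 0.000, 0.000, 0.000   |14 0.0
-1, -9.1, -0.0, -0.0, 0.000, 0.000, 0.000   |9 0.0
-1, -3.5, 0.0, 0.0, 0.000, 0.000, 0.000   |4 0.0
```

View pics/d1.png

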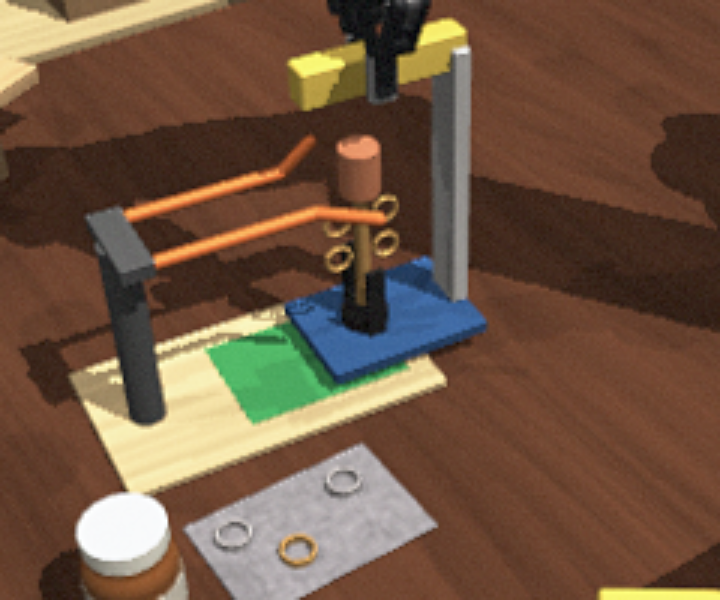

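The tree stands upright at the mouth, between the flares (button at crop 358,165). I go in the remaining 69 mm.

Emit:
arm_command:
  moves: [-1, -3.5, -3.3, 0, -0.018, 0, 0, -1, -9, 1.1, 0, 0.006, 0, 0, -1, -14, 1.1, 0, 0.006, 0, 0, -1, -16, 1.1, 0, 0.006, 0, 0, -1, -14, 0, 0, 0, 0, 0, -1, -9, 0, 0, 0, 0, 0, -1, -3.5, 0, 0, 0, 0, 0]

```text
clock: 24.62
tcp_pos: [0.5562, -0.1505, 0.232]
orientation: [-0.001, 0.049, 0.999, 0.001]
wrist_force: [-0.8, -0.2, -7.8]
finger_gap: 0.023
grip_force: 89.7
```

Run:
```python
from dk import *
observe(2)
# plate edges vs green remains: plate extents from top camera in dock coordinates
for n in("top","scene"):
    im,d=read_camera(n); hsv,P=cloud(n,im,d); H,S=hsv[...,0],hsv[...,1]
    for nm,m in(("plate",(H>100)&(H<120)&(S>120)&(abs(P[...,2]-.026)<.012)),("green",(H>55)&(H<85)&(S>120)&(P[...,2]<.02)),("board",(abs(P[...,2]-.007)<.004)&(hsv[...,2]>90)&(S<140))):
        q=P[m&(d>0)]*1000; q=np.c_[(q[:,:2]-D)@u,(q[:,:2]-D)@n_,q[:,2]]; q=q[(abs(q[:,0])<180)&(abs(q[:,1])<80)]
        print(n,nm,len(q),np.percentile(q,[1,50,99],axis=0).round(1).tolist() if len(q) else "")
cv2.imwrite("pics/d2.png",cv2.resize(im[120:320,180:420],None,fx=3,fy=3))
```

```text
dock coords -0.3072669360713614 0.1725039791515178 z 17.437519285150103 head -5.6441950304473 F [-0.84049666 -0.15523129 -7.78368978] [ 0.0031232   0.0279175  -0.07591549]
t=24.62 n=285 rel=0.0182 dx=-0.8 rms=2.07 phi=0.0015 pitch=0.0011 abs=0.0197 O=[ 571.2 -151.7   17.4] head=-5.64
t=24.68 n=287 rel=0.0179 dx=-0.7 rms=1.77 phi=0.0016 pitch=0.0009 abs=0.0195 O=[ 571.3 -151.7   17.4] head=-5.65
top plate 1226 [[-82.7, -24.3, 22.4], [-33.3, 27.4, 27.6], [44.9, 48.4, 32.9]]
top green 0 
top board 3211 [[-123.3, -54.6, 3.1], [72.0, 46.2, 6.6], [153.4, 74.7, 10.7]]
scene plate 1346 [[-81.1, -46.5, 19.6], [-17.2, 18.4, 27.5], [48.1, 51.5, 30.8]]
scene green 172 [[-78.1, -43.4, 4.3], [15.4, 42.4, 7.5], [49.2, 50.3, 19.0]]
scene board 2530 [[-101.1, -71.8, 3.3], [77.8, 38.1, 6.5], [154.4, 76.2, 9.7]]
```

View pics/d2.png

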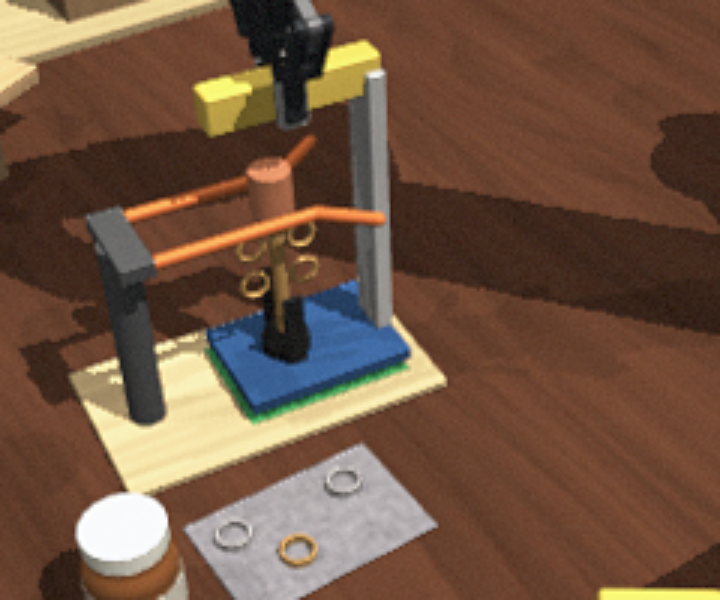

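The button stands between the prongs and the plate is over the print. I lower gently now.

Emit:
arm_command:
  moves: [-1, 0, 2.2, 1.5, 0.012, 0, 0, -1, 0, -1.1, 2, -0.006, 0, 0, -1, 0, -0.7, 2, -0.004, 0, 0, -1, 0, 0, 1.5, 0, 0, 0, -1, 0, 0, 0.8, 0, 0, 0, -1, 0, 0, 0.5, 0, 0, 0]

```text
clock: 25.58
tcp_pos: [0.5557, -0.1502, 0.2239]
orientation: [-0.0, 0.049, 0.999, -0.0]
wrist_force: [0.2, -0.1, -7.5]
finger_gap: 0.0233
grip_force: 89.6
```

Emit:
arm_command:
  moves: [-1, 0, 0, 0.4, 0, 0, 0, -1, 0, 0, 0.3, 0, 0, 0, -1, 0, 0, 0, 0, 0, 0]

```text
clock: 25.95
tcp_pos: [0.5557, -0.1501, 0.2233]
orientation: [-0.0, 0.049, 0.999, -0.0]
wrist_force: [-0.6, -0.5, -7.6]
finger_gap: 0.023
grip_force: 89.6
```

Emit:
arm_command:
  moves: [-1, 0, 0, 0.4, 0, 0, 0, -1, 0, 0, 0.3, 0, 0, 0, -1, 0, 0, 0, 0, 0, 0]

```text
clock: 26.32
tcp_pos: [0.5558, -0.1502, 0.2231]
orientation: [-0.0, 0.049, 0.999, -0.0]
wrist_force: [-1.3, 0.4, -3.9]
finger_gap: 0.0229
grip_force: 90.2
```

Run:
```python
from dk import *
observe(2)
```

```text
dock coords -0.5351676122258637 -0.06435967831763714 z 8.554600764829416 head -5.658602141693327 F [-1.33178748  0.42896109 -3.94783246] [0.11261093 0.19471729 0.007734  ]
t=26.32 n=245 rel=0.0084 dx=-1.1 rms=1.40 phi=-0.0008 pitch=-0.0000 abs=0.0076 O=[ 571.  -151.9    8.6] head=-5.66
t=26.38 n=244 rel=0.0080 dx=-0.9 rms=1.90 phi=-0.0008 pitch=0.0001 abs=0.0072 O=[ 570.9 -151.9    8.5] head=-5.66
```

Emit:
arm_command:
  moves: [-1, 0, 0, 0.4, 0, 0, 0, -1, 0, 0, 0.3, 0, 0, 0, -1, 0, 0, 0, 0, 0, 0]
  newtons: 40

```text
clock: 26.8
tcp_pos: [0.5558, -0.1504, 0.223]
orientation: [0.0, 0.049, 0.999, -0.001]
wrist_force: [-2.9, 0.3, 5.6]
finger_gap: 0.0229
grip_force: 91.6
```

Emit:
arm_command:
  moves: [-1, 0, 0, 0, 0, 0, 0, -1, 0, 0, 0, 0, 0, 0]
  newtons: 20

```text
clock: 27.05
tcp_pos: [0.5558, -0.1504, 0.223]
orientation: [0.0, 0.049, 0.999, -0.001]
wrist_force: [-3.7, 0.3, 5.3]
finger_gap: 0.0227
grip_force: 91.6
```

Emit:
arm_command:
  moves: [-0.2, 0, 0, 0, 0, 0, 0, -0.2, 0, 0, 0, 0, 0, 0, 0.2, 0, 0, 0, 0, 0, 0, 0.2, 0, 0, 0, 0, 0, 0, 0.2, 0, 0, 0, 0, 0, 0]

```text
clock: 27.68
tcp_pos: [0.5557, -0.1502, 0.2218]
orientation: [-0.0, 0.049, 0.999, -0.0]
wrist_force: [0.4, -0.7, -0.2]
finger_gap: 0.051
grip_force: 0.0
```

Run:
```python
from dk import *
observe(1); s=get_state(); print(s["finger_gap"],s["wrist_force"])
im,d=read_camera("scene"); cv2.imwrite("pics/d3.png",cv2.resize(im[120:320,180:420],None,fx=3,fy=3))
```

```text
dock coords -0.7299229777711977 0.06494960299805598 z 7.3126169052122805 head -5.65582910432171 F [ 0.40397211 -0.72038172 -0.23705851] [-0.04783481 -0.02854245 -0.01570391]
t=27.68 n=250 rel=0.0106 dx=-0.7 rms=1.39 phi=-0.0005 pitch=0.0006 abs=0.0101 O=[ 570.8 -151.8    7.3] head=-5.66
0.05146437155657881 [0.2157589  0.94878756 0.68918115]
```

View pics/d3.png

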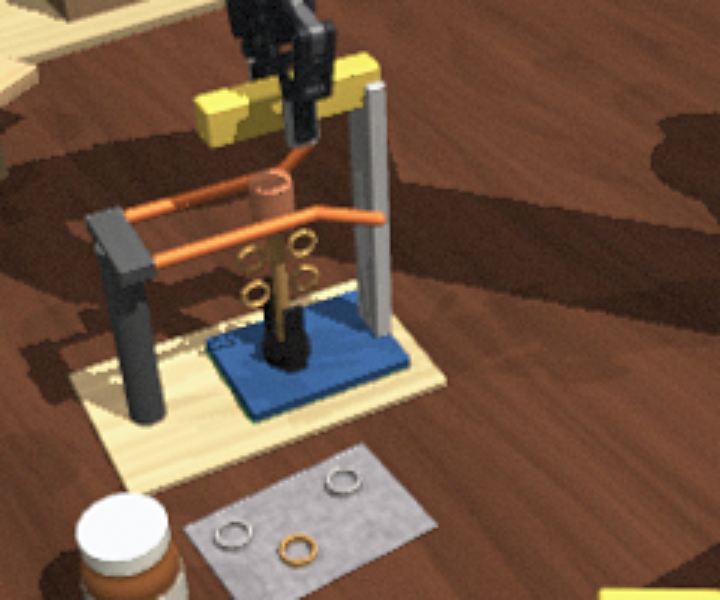

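The plate sits on the print with the button between the prongs (crop 270,195) and the fingers open. I withdraw straight up.

Emit:
arm_command:
  moves: [0.2, 0, 0, -8, 0, 0, 0, 0.2, 0, 0, -15, 0, 0, 0, 0.2, 0, 0, -25, 0, 0, 0, 0.2, 0, 0, -35, 0, 0, 0, 0.2, 0, 0, -35, 0, 0, 0, 0.2, 0, 0, -20, 0, 0, 0, 0.2, 0, 0, 0, 0, 0, 0, 0.2, 0, 0, 0, 0, 0, 0]

```text
clock: 28.78
tcp_pos: [0.5557, -0.15, 0.3595]
orientation: [-0.001, 0.049, 0.999, -0.0]
wrist_force: [-1.0, 0.2, -0.0]
finger_gap: 0.0513
grip_force: 0.0
```

Emit:
arm_command:
  moves: [0.2, 0, 0, 0, 0, 0, 0, 0.2, 0, 0, 0, 0, 0, 0, 0.2, 0, 0, 0, 0, 0, 0, 0.2, 0, 0, 0, 0, 0, 0, 0.2, 0, 0, 0, 0, 0, 0, 0.2, 0, 0, 0, 0, 0, 0, 0.2, 0, 0, 0, 0, 0, 0, 0.2, 0, 0, 0, 0, 0, 0]

```text
clock: 29.78
tcp_pos: [0.5558, -0.1501, 0.3599]
orientation: [-0.0, 0.049, 0.999, -0.0]
wrist_force: [-0.6, -0.1, 0.1]
finger_gap: 0.0512
grip_force: 0.0
```

Run:
```python
from m import *
h=np.radians(-5.8); u=np.array([np.cos(h),np.sin(h)]); n_=np.array([-u[1],u[0]]); D=np.array([571.5,-151.9])
for n in("top","scene"):
    im,d=read_camera(n); hsv,P=cloud(n,im,d); H,S=hsv[...,0],hsv[...,1]
    for nm,m in(("plate",(H>100)&(H<120)&(S>120)&(abs(P[...,2]-.02)<.012)),("bar",(H>18)&(H<38)&(S>90)&(P[...,2]>.22)),("button",(P[...,2]>.172)&(P[...,2]<.19))):
        q=P[m&(d>0)]*1000; q=np.c_[(q[:,:2]-D)@u,(q[:,:2]-D)@n_,q[:,2]]; lim=24 if nm=="button" else 80
        q=q[(abs(q[:,0])<(30 if nm=="button" else 100))&(abs(q[:,1])<lim)]
        print(n,nm,len(q),np.percentile(q,[1,50,99],axis=0).round(1).tolist() if len(q) else "")
cv2.imwrite("pics/d4.png",im)
```

```text
top plate 1321 [[-83.1, -43.7, 13.5], [-32.3, 24.7, 18.5], [45.4, 47.8, 23.9]]
top bar 952 [[-86.1, -11.5, 234.6], [-41.9, 2.2, 256.0], [2.0, 29.1, 395.0]]
top button 28 [[-12.2, 2.2, 173.9], [-2.7, 4.6, 179.9], [7.2, 6.5, 184.1]]
scene plate 1320 [[-81.3, -46.6, 11.6], [-16.5, 16.4, 18.3], [48.7, 51.1, 21.9]]
scene bar 1047 [[-82.3, -10.1, 228.7], [-13.2, 10.6, 250.0], [43.7, 15.3, 401.5]]
scene button 137 [[-14.2, -22.5, 172.2], [0.9, -2.0, 180.3], [14.1, 7.6, 183.3]]
```

View pics/d4.png

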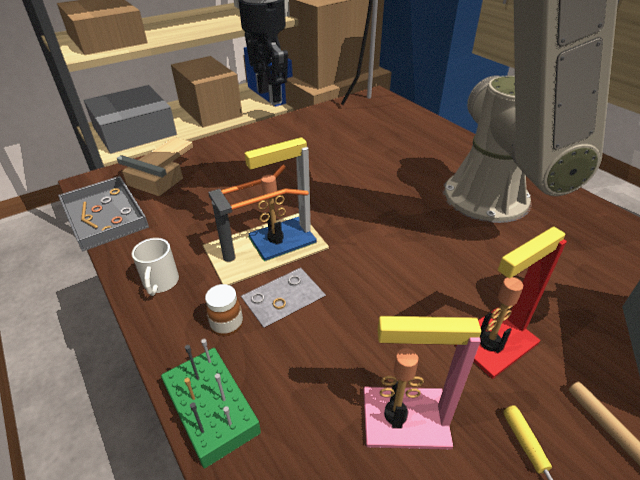

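The blue carrier stands on the print (scene 283,237) with the button between the prongs (270,185). The gripper is clear at 268,75 and the rings, jar and other carriers are untouched.

```bash
python3 -c "
from workcell import hand_in; print(hand_in())"
```

```text
the job is handed in; nothing more can be done
None
```

The casting tree was balanced upright in the air for about 7 s (within about 0.045 rad), carried upright into the dock, and set down on the green print with its button between the prongs; the carrier is released, the arm is clear, and the job was handed in at about 30 s, verdict not yet shown.

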